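# Fetch the chrysalis bar from behind the feed containers

## Task

In the shallow cardboard crate a wooden bar hung with green chrysalises stands behind three upright feed containers (a round jar, a square tin and a slim bottle). First clear all three containers onto the cork board, leaving the bar where it is; then lift the bar out and stand it inside the white paper-lined tray, lengthwise along it, and only then put each container back in the crate on the very spot it came from. Keep everything upright, set things down rather than dropping them, and leave the blue spray bottle and the white cup alone.

Things in the scene. Friction and masses are not known exactly. Their poses are not given: they have to be found in the camera images.
- crate: Fixed shallow cardboard crate, 108 (x) by 210 (y) mm outside; walls 3 thick and 18 high, floor 4 thick. Origin: centre of its underside; z up. Along its -x half lie three square bays side by side, centred at x = -19 and y = -69, 0, +69 mm, about 66 wide, parted by 3 mm thick dividers whose tops are 16 mm above the underside; each holds one container at the start, in any order. Behind them, at x = about +28, stands the bar along y, on the same floor, with no divider between.
- board: Fixed flat cork board, 110 (x) by 250 (y) mm, 6 thick: the side area, empty at the start, with room for the three containers in a row along y. Origin: centre of its underside; z up. Its top is at 6 mm.
- tray: Fixed shallow white tray lined with paper, 68 (x) by 214 (y) mm outside, walls 4 thick and 12 high, floor 4 thick; inside 60 by 206 mm. Origin: centre of its underside; z up. The bar goes inside, along y.
- round_jar: Loose white round jar with a grey lid, 46 diameter, 120 high, 0.14 to 0.28 kg. Origin: centre of its underside; z up. Straight sides (lid 44 diameter, from 100 up).
- square_tin: Loose square metal tin, 42 by 42 mm, 110 high, 0.13 to 0.25 kg. Origin: centre of its underside; z up. x and y are square to its sides.
- slim_bottle: Loose slim round amber bottle with a black cap, 32 diameter, 130 high, 0.08 to 0.17 kg. Origin: centre of its underside; z up. Straight sides (cap 31 diameter, from 112 up).
- bar: Loose wooden chrysalis bar like a narrow bench: a slat 24 (x) by 180 (y) mm, 12 thick, whose top is 50 mm above the underside, on two end feet 24 by 12 mm; green chrysalises hang under the slat, reaching no wider than 15 mm. 0.07 to 0.14 kg. Origin: centre of its underside; z up. y runs along the slat. Pinch the slat across its 24 mm width, near the middle. The containers stand only 10 to 20 mm in front of it.
- spray: Bystander: blue spray bottle with a black head, 48 diameter, 139 high, loose. Origin: centre of its underside; z up. Leave alone.
- cup: Bystander: white cup without handle, 72 diameter, 70 high, loose. Origin: centre of its underside; z up. Leave alone.

How it is judged:
By the outcome, as a careful person would: the job done as asked, in the order asked, and still so for the second after the job is handed in, with the robot touching nothing.
It also fails if it takes over 144 s, if anything falls off the work surface, if the arm or the gripper's body presses on something with over 40 N, if the wrist force passes 120 N, or if a joint passes its speed limit or range.

## Robot

A 6-joint arm with a two-finger parallel gripper is mounted at the origin on the work surface. World frame = base frame: x ahead of the robot, y to its left, z up, the work surface at z = 0. Lengths are in m, angles in rad, forces in N, time in s.
With the tool pointing down it reaches from about 0.35 to 0.85 m from the base axis. Payload 8.1 kg.
Tool frame: the origin (TCP) lies midway between the tips of the shut fingers; the grasp point (between the pads) lies 19 mm behind it; z points along the fingers, y is the line along which they close (so a half turn about z gives the same grasp; the last joint's range is limited). The gripper opens to 93 mm and grips with 3 to 60 N. Pads are 15 mm wide; open, the fingers measure 128 mm over their backs; the gripper's body (75 mm by 188 mm) begins 65 mm behind the grasp point.
Start: joints at [-1.347, 0.13, 1.488, -0, 1.523, -0.085], TCP at [0.182, -0.572, 0.219] pointing down, gripper open.
Joint ranges: [-2.96, 2.96], [-0.89, 2.26], [0.02, 2.5], [-1.34, 4.48], [0, 2.73], [-2.66, 2.66]. Speed limits (rad/s): [2.39, 2.39, 2.79, 3.14, 3.14, 3.14].

## Interface

Orientations are given as a rotation vector (axis times angle).
In Python, from plant import read_state, read_camera, camera_model, close_job gives the robot as it stands. The module is installed in compiled form; this text tells all that it offers.
- The arm moves only by the tool carry_out, never from a script. Its argument "moves" is a list of rows, each an object of numbers: "jaw": the finger opening in m, from 0 to 0.093; "dx", "dy", "dz": the shift along the tool's x, y, z in m; "yaw": the turn about the tool's z in rad. In form: [{"jaw": .., "dx": .., "dy": .., "dz": .., "yaw": ..}, ...]. A call has 1 to 8 rows; each row shifts and turns the commanded pose from where the row before left it, along the tool's axes as they then stand; what a row does not reach is not made up. A row lasts 1/8 s, in which the tool goes at most 62.5 mm and 10.7 degrees, less where a joint would pass 70% of its speed; a pose out of reach is approached as far as the arm can. A call is refused whole if a number of a shift passes 0.0625 or a number of a turn 0.188, either way. A call with a gripper value outside its range is refused whole. The fingers move at their own pace and stop on an object; "grip_force" is the grip in N (left out, the last holds). Time passes only in rows, so rows that do not move let the fingers close. It gives the time, the measured TCP pose, the force, the opening and the grip force at its end, in the units of the state.
- read_state(): the state, without advancing time (a new reading comes with each control period).
- read_camera(name): name is "scene" or "top" or "wrist"; returns the picture (480x640x3 uint8, red, green, blue); there is no depth.
- camera_model(name): a dict with "camera_matrix" (3x3 intrinsics, pixels), "view" (4x4, takes a point from world to camera coordinates). Camera axes: x right, y up, looking along -z (the intrinsics and any distortion apply to the point x, -y, -z); pixel columns grow to the right and rows downward; lengths in m; the calibration is good to about 2 mm. A picture is of the moment at which its call begins: read the wrist's pose just before it. camera_model takes no time and is no camera call; for the wrist camera it gives the pose at the moment of the call.
- close_job(): hands the job in; it is judged then, once.
The state is a dict: "t": time; "q": joint angles; "dq": joint speeds; "joint_torque": joint torques, N m; "tool_pos": TCP position; "orientation": TCP orientation; "force": force on the tool from outside, world axes, zero at the start; "wrist_torque": the same for the moment, N m; "opening": finger opening in m; "gripper_force": force on a finger pad.
Only numpy, scipy, OpenCV 4.12 (cv2) and the standard library are available. Lean on these libraries where they do the work, as an engineer would, in place of code of your own. Each camera call takes 0.05 s, during which the arm holds its last target. There are 200 camera calls.

## Working session

There is one attempt and no reset: what is moved stays moved. The work goes in short steps, Python scripts to look and compute and a tool call to move; the robot and the scene stay as the last step left them, time stands still between calls to the robot, and variables do not carry over. Pictures are saved under pics/ and viewed, at most 14 in all, crops included, and the job is handed in when it is done.

Besides the shell and the picture viewer there is one more tool, called after "Emit:" as a command line: name --argument value ..., lists and objects as JSON in quotes. carry_out: Moves the arm, as the interface text tells. Its arguments: {"type":"object","properties":{"moves":{"type":"array","items":{"type":"object","properties":{"jaw":{"type":"number"},"dx":{"type":"number"},"dy":{"type":"number"},"dz":{"type":"number"},"yaw":{"type":"number"}}}},"grip_force":{"type":"number"}},"required":["moves"]}

```bash
mkdir -p pics; python3 - <<'E'
from plant import *
import cv2,numpy as np
print(read_state())
for n in ["scene","top"]:
    cv2.imwrite(f"pics/{n}0.png",read_camera(n)[:,:,::-1]); print(camera_model(n))
E
```

```text
{'t': 0.0, 'q': array([-1.34740063e+00,  1.31151135e-01,  1.48927363e+00, -2.65526890e-05,
        1.52298290e+00, -8.53948685e-02]), 'dq': array([-0.00099729, -0.00103732,  0.00038127,  0.00074815, -0.00010864,
       -0.00129102]), 'joint_torque': array([-3.89328401e-03, -5.59845793e+01, -4.91772258e+01,  7.63472356e-02,
        3.53763567e-02, -1.00333100e-04]), 'tool_pos': array([ 0.18223336, -0.57106505,  0.21759654]), 'orientation': array([-3.10243482e+00, -4.82846130e-01,  2.37988247e-04]), 'force': array([-0.52692512,  0.51648692,  0.68963463]), 'wrist_torque': array([ 0.00260298, -0.01703447,  0.0050963 ]), 'gripper_force': 0.0, 'opening': 0.09312712780072069}
{'camera_matrix': array([[435.48598069,   0.        , 321.66579036],
       [  0.        , 435.48598069, 245.24465593],
       [  0.        ,   0.        ,   1.        ]]), 'view': array([[-0.01039625,  0.99993679, -0.00428176,  0.02947205],
       [-0.79062616, -0.00559829,  0.61227357,  0.46837824],
       [ 0.6122109 ,  0.00975062,  0.79063439, -1.37724237],
       [ 0.        ,  0.        ,  0.        ,  1.        ]])}
{'camera_matrix': array([[479.13697162,   0.        , 325.89981269],
       [  0.        , 479.13697162, 237.44392197],
       [  0.        ,   0.        ,   1.        ]]), 'view': array([[ 0.02781785, -0.99946008, -0.01748463, -0.01957439],
       [ 0.98910574,  0.0249918 ,  0.1450698 , -0.63180156],
       [-0.1445545 , -0.02132968,  0.98926692, -1.07493125],
       [ 0.        ,  0.        ,  0.        ,  1.        ]])}
```

View pics/top0.png

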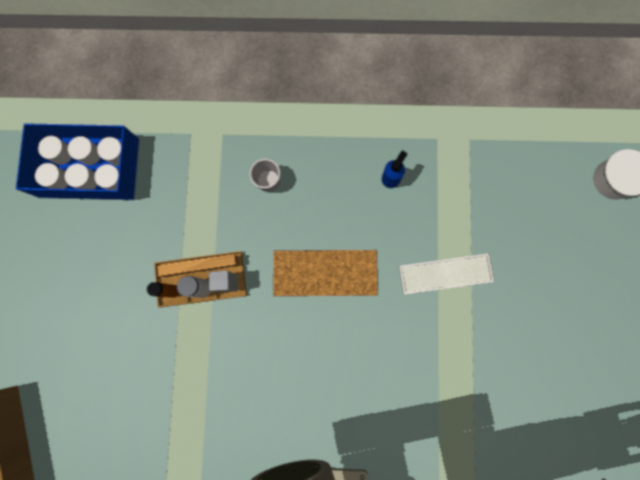

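View pics/scene0.png

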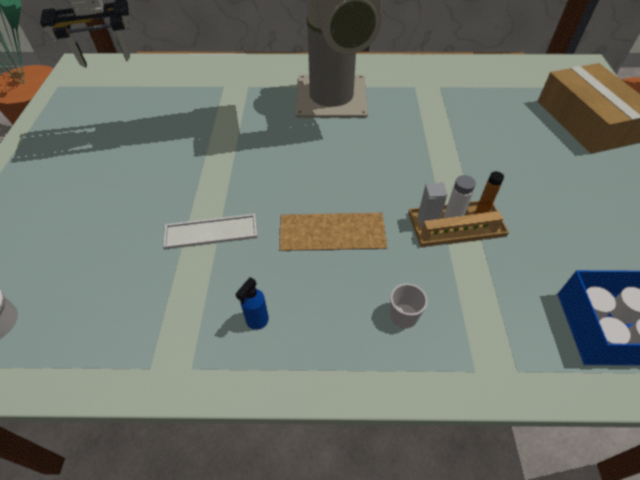

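The top view shows the crate at about (200,280), with the bottle cap (154,289), jar lid (188,286) and tin (219,281) in it. The board is at (326,273), the tray at (447,273), the cup at (265,173) and the spray at (394,173).

```bash
cat > h.py <<'E'
from plant import *
import cv2,numpy as np
from scipy.spatial.transform import Rotation as R
def ray(m,u,v):
    K=m["camera_matrix"];V=m["view"];Rw=V[:3,:3].T
    d=np.linalg.solve(K,[u,v,1.0]);d=Rw@(d*[1,-1,-1])
    return -Rw@V[:3,3],d
def onz(m,u,v,z):
    o,d=ray(m,u,v);return (o+d*(z-o[2])/d[2])
def proj(m,p):
    c=m["view"]@np.append(p,1);q=m["camera_matrix"]@(c[:3]*[1,-1,-1]);return q[:2]/q[2]
E
python3 - <<'E'
from h import *
im=cv2.imread("pics/top0.png");m=camera_model("top")
hsv=cv2.cvtColor(im,cv2.COLOR_BGR2HSV)
def big(mask,x0,x1,y0,y1,z,n):
    w=np.zeros_like(mask);w[y0:y1,x0:x1]=mask[y0:y1,x0:x1]
    c=max(cv2.findContours(w,0,1)[0],key=cv2.contourArea)
    r=cv2.minAreaRect(c);b=np.array([onz(m,*p,z)[:2] for p in cv2.boxPoints(r)])
    e=np.diff(np.vstack([b,b[:1]]),axis=0)
    print(n,"c",b.mean(0).round(4),"sides",np.linalg.norm(e,axis=1).round(3),"ang",np.degrees(np.arctan2(e[:,1],e[:,0])).round(1))
big(cv2.inRange(hsv,(5,90,50),(25,255,255)),265,390,240,305,.006,"board")
big(cv2.inRange(hsv,(0,0,140),(180,40,255)),390,500,245,305,.012,"tray")
big(cv2.inRange(hsv,(3,90,50),(25,255,255)),145,255,240,315,.018,"crate")
for n,u,v,z in [("bottle",154,289,.13),("jar",188,286,.12),("tin",219,281,.11),("cup",265,173,.07),("spray",394,173,.07)]: print(n,onz(m,u,v,z).round(3))
a=cv2.resize(im[235:320,140:260],None,fx=5,fy=5,interpolation=2)
s=cv2.imread("pics/scene0.png")[160:260,400:520]; s=cv2.resize(s,(600,500))[:,:]
o=np.zeros((592,800,3),np.uint8)
o[:283,:400]=cv2.resize(a,(400,283)); o[:283,400:]=cv2.resize(s,(400,283))
cv2.imwrite("pics/c1.png",o[:283])
E
```

```text
board c [ 0.5533 -0.0019] sides [0.251 0.108 0.248 0.108] ang [ -88.5 -179.3   91.6    2.5]
tray c [ 0.5559 -0.2857] sides [0.14  0.26  0.14  0.255] ang [  0.5 -88.5 178.6  91.6]
crate c [0.5294 0.2956] sides [0.214 0.107 0.211 0.107] ang [ -81.  -169.6   99.    12. ]
bottle [0.499 0.36  0.13 ]
jar [0.508 0.291 0.12 ]
tin [0.521 0.227 0.11 ]
cup [0.777 0.143 0.07 ]
spray [ 0.784 -0.158  0.07 ]
```

View pics/c1.png

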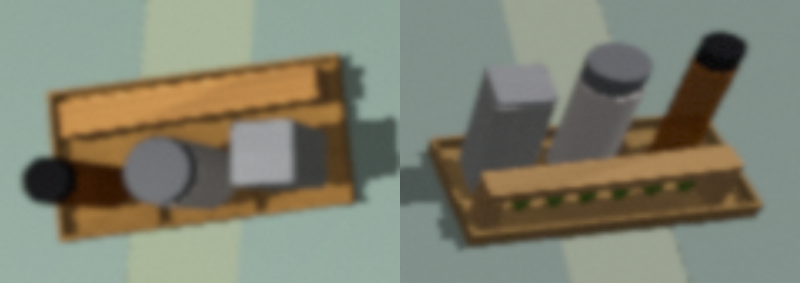

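The crop confirms the order along crate +y: bottle at +69, jar at 0, tin at -69, with the crate yawed about +9.5°. I'll turn the tool so that it closes along crate x. With the tips above 60 mm the fingers clear the bar and the neighbouring containers.

Emit:
carry_out --moves '[{"yaw":-0.179},{"yaw":-0.179},{"yaw":-0.179},{"yaw":-0.179},{"yaw":-0.179},{"yaw":-0.179},{"yaw":-0.179},{"yaw":-0.179}]'

```text
invalid input at $.moves[0]: expected keys jaw, dx, dy, dz, yaw
```

```bash
cat >> h.py <<'E'
def head(s):
    M=R.from_rotvec(s["orientation"]).as_matrix();return M
def go(target,heading=None,s=None):
    """print shift in tool axes to target (TCP), and yaw to put tool x at heading (deg)"""
    s=s or read_state();M=head(s)
    h=np.degrees(np.arctan2(M[1,0],M[0,0]))
    print("t",round(s["t"],2),"tcp",s["tool_pos"].round(4),"heading",h.round(2),"tilt",np.degrees(np.arccos(-M[2,2])).round(2),"open",round(s["opening"],4),"q6",s["q"][5].round(2))
    d=np.array(target)-s["tool_pos"]
    if heading is not None: 
        print("yaw",np.radians(h-heading).round(4))
        M=np.array([[np.cos(np.radians(heading)),np.sin(np.radians(heading)),0],[np.sin(np.radians(heading)),-np.cos(np.radians(heading)),0],[0,0,-1]]).astype(float)
    print("shift tool",(M.T@d).round(4))
E
python3 - <<'E'
from h import *
go([.51,.235,.30],99.5)
im=cv2.imread("pics/top0.png");m=camera_model("top")
g=cv2.inRange(im,(150,150,150),(255,255,255));g[:245]=0;g[300:]=0;g[:,:395]=0;g[:,500:]=0
# paper/tray: low saturation relative to table
hsv=cv2.cvtColor(im,cv2.COLOR_BGR2HSV);print(hsv[272,447],hsv[300,455],hsv[300,420],hsv[255,450])
for st in (20,25):
    k=cv2.inRange(hsv,(0,0,100),(180,st,255));k[:245]=0;k[305:]=0;k[:,:392]=0;k[:,502:]=0
    c=max(cv2.findContours(k,0,1)[0],key=cv2.contourArea);b=cv2.boxPoints(cv2.minAreaRect(c));
    w=np.array([onz(m,*p,.012)[:2] for p in b]);e=np.roll(w,-1,0)-w
    print(b.round(1).tolist(),w.mean(0).round(4),np.linalg.norm(e,axis=1).round(3),np.degrees(np.arctan2(e[:,1],e[:,0])).round(1))
E
```

```text
t 0.1 tcp [ 0.1822 -0.5711  0.2177] heading 17.69 tilt 0.1 open 0.0932 q6 -0.09
yaw -1.4278
shift tool [ 0.741   0.4563 -0.0823]
[ 28  20 217] [ 43  39 182] [ 75  34 164] [ 44  39 182]
[[398.0, 264.79998779296875], [489.70001220703125, 251.89999389648438], [494.0, 282.20001220703125], [402.29998779296875, 295.1000061035156]] [ 0.5579 -0.2896] [0.221 0.072 0.219 0.072] [ -80.5 -173.3   99.5    8.3]
[[397.6000061035156, 264.5], [490.20001220703125, 251.60000610351562], [494.5, 282.5], [401.8999938964844, 295.3999938964844]] [ 0.5579 -0.2897] [0.223 0.074 0.221 0.074] [ -80.6 -173.4   99.4    8.2]
```

Emit:
carry_out --moves '[{"jaw":0.093,"dx":0,"dy":0,"dz":-0.01,"yaw":-0.179},{"jaw":0.093,"dx":0,"dy":0,"dz":-0.01,"yaw":-0.179},{"jaw":0.093,"dx":0,"dy":0,"dz":-0.01,"yaw":-0.179},{"jaw":0.093,"dx":0,"dy":0,"dz":-0.01,"yaw":-0.179},{"jaw":0.093,"dx":0,"dy":0,"dz":-0.01,"yaw":-0.179},{"jaw":0.093,"dx":0,"dy":0,"dz":-0.01,"yaw":-0.179},{"jaw":0.093,"dx":0,"dy":0,"dz":-0.01,"yaw":-0.179},{"jaw":0.093,"dx":0,"dy":0,"dz":-0.01,"yaw":-0.175}]'

```text
t: 1.1
tool_pos: [0.1823, -0.5714, 0.2983]
orientation: [-2.022, -2.403, -0.001]
force: [-1.1, -0.1, 0.0]
opening: 0.0929
gripper_force: 0.0
```

Emit:
carry_out --moves '[{"jaw":0.093,"dx":0.02,"dy":0.05,"dz":0,"yaw":0},{"jaw":0.093,"dx":0.02,"dy":0.05,"dz":0,"yaw":0},{"jaw":0.093,"dx":0.02,"dy":0.05,"dz":0,"yaw":0},{"jaw":0.093,"dx":0.02,"dy":0.05,"dz":0,"yaw":0},{"jaw":0.093,"dx":0.02,"dy":0.05,"dz":0,"yaw":0},{"jaw":0.093,"dx":0.02,"dy":0.05,"dz":0,"yaw":0},{"jaw":0.093,"dx":0.02,"dy":0.05,"dz":0,"yaw":0},{"jaw":0.093,"dx":0.02,"dy":0.04,"dz":0,"yaw":0}]'

```text
t: 2.1
tool_pos: [0.542, -0.3478, 0.2978]
orientation: [-2.028, -2.398, -0.0]
force: [0.1, -0.3, -0.0]
opening: 0.0931
gripper_force: 0.0
```

```bash
python3 - <<'E'
from h import *
go([.51,.235,.30],99.5)
m=camera_model("wrist");cv2.imwrite("pics/w1.png",read_camera("wrist")[:,:,::-1])
for p in [(.558,-.290,.012)]: print(proj(m,p))
print(-m["view"][:3,:3].T@m["view"][:3,3], m["camera_matrix"][0,0])
E
```

```text
t 2.1 tcp [ 0.542  -0.3478  0.2978] heading 99.55 tilt 0.06 open 0.0931 q6 -0.82
yaw 0.0009
shift tool [ 0.5801  0.0646 -0.0022]
[345.07181086 151.70500664]
[ 0.52852405 -0.26433521  0.46344563] 372.30662933713995
```

View pics/w1.png

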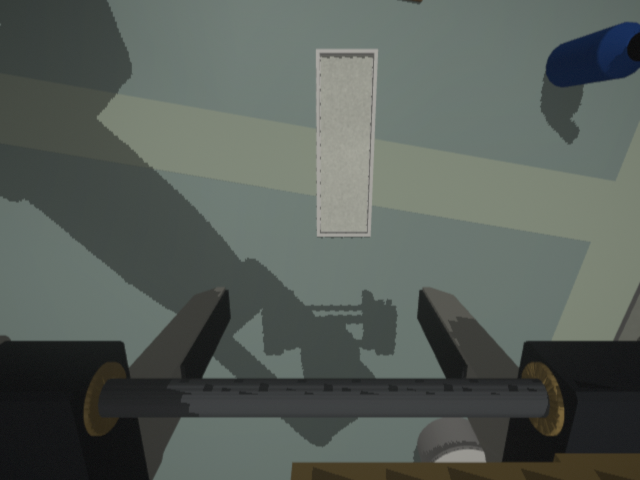

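The wrist view shows the whole tray, with rim corners at about (317,49), (378,49), (371,237) and (317,237). I'll measure it now and move on to the crate.

```bash
python3 - <<'E'
from h import *
m=camera_model("wrist");im=cv2.imread("pics/w1.png");h=cv2.cvtColor(im,cv2.COLOR_BGR2HSV)
for st in (18,26):
    k=cv2.inRange(h,(0,0,120),(180,st,255));k[:40]=0;k[250:]=0;k[:,:290]=0;k[:,400:]=0
    c=max(cv2.findContours(k,0,1)[0],key=cv2.contourArea).reshape(-1,2)
    w=np.array([onz(m,*p,.012)[:2] for p in c.astype(float)])
    r=cv2.minAreaRect((w*1000).astype(np.float32));b=cv2.boxPoints(r);e=np.roll(b,-1,0)-b
    print(np.array(r[0]).round(1),np.array(r[1]).round(1),np.degrees(np.arctan2(e[:,1],e[:,0])).round(2))
    print(c.min(0),c.max(0))
E
```

```text
[ 561.  -282.2] [ 69.9 214. ] [ -80.22    9.78   99.78 -170.22]
[315  48] [378 236]
[ 563.4 -286.6] [139.2 239.1] [ -80.23    9.77   99.77 -170.23]
[290  40] [399 249]
```

Emit:
carry_out --moves '[{"jaw":0.093,"dx":0.05,"dy":0.008,"dz":0,"yaw":0},{"jaw":0.093,"dx":0.05,"dy":0.008,"dz":0,"yaw":0},{"jaw":0.093,"dx":0.05,"dy":0.008,"dz":0,"yaw":0},{"jaw":0.093,"dx":0.05,"dy":0.008,"dz":0,"yaw":0},{"jaw":0.093,"dx":0.05,"dy":0.008,"dz":0,"yaw":0},{"jaw":0.093,"dx":0.05,"dy":0.008,"dz":0,"yaw":0},{"jaw":0.093,"dx":0.05,"dy":0.008,"dz":-0.02,"yaw":0},{"jaw":0.093,"dx":0.05,"dy":0.008,"dz":-0.02,"yaw":0}]'

```text
t: 3.15
tool_pos: [0.5369, 0.0571, 0.3384]
orientation: [-2.029, -2.397, 0.001]
force: [0.2, -0.5, 0.3]
opening: 0.0932
gripper_force: 0.0
```

Emit:
carry_out --moves '[{"jaw":0.093,"dx":0.05,"dy":0,"dz":0,"yaw":0},{"jaw":0.093,"dx":0.04,"dy":0,"dz":0,"yaw":0},{"jaw":0.093,"dx":0,"dy":0,"dz":0,"yaw":0}]'

```text
t: 3.52
tool_pos: [0.5219, 0.1468, 0.3382]
orientation: [-2.024, -2.401, 0.0]
force: [-0.5, -0.2, 0.1]
opening: 0.093
gripper_force: 0.0
```

```bash
python3 - <<'E'
from h import *
go([.522,.2265,.30],99.5)
m=camera_model("wrist");cv2.imwrite("pics/w2.png",read_camera("wrist")[:,:,::-1])
np.savez("w2.npz",K=m["camera_matrix"],V=m["view"])
E
```

```text
t 3.52 tcp [0.5219 0.1468 0.3382] heading 99.73 tilt 0.05 open 0.093 q6 0.01
yaw 0.004
shift tool [0.0786 0.0133 0.0382]
```

View pics/w2.png

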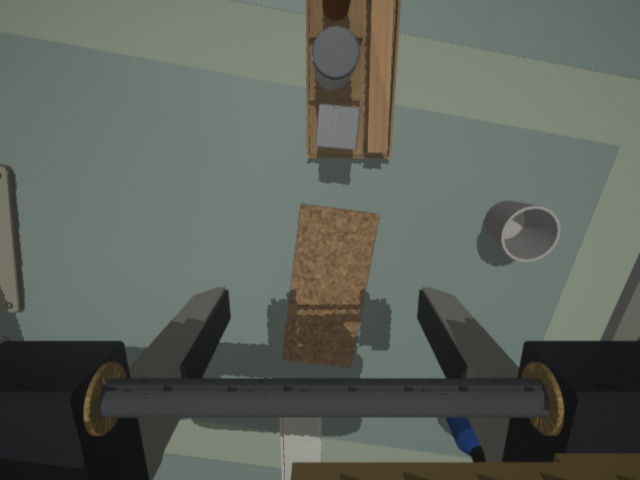

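The tin top is at about (338,127), the jar lid at (335,52), the board spans (283–380, 205–366) and the cup is at (528,230). Next I move over the tin and look again from closer, with the whole crate in view.

Emit:
carry_out --moves '[{"jaw":0.093,"dx":0.04,"dy":0.0065,"dz":0,"yaw":0.004},{"jaw":0.093,"dx":0.0385,"dy":0.0065,"dz":0,"yaw":0},{"jaw":0.093,"dx":0,"dy":0,"dz":0,"yaw":0}]'

```text
t: 3.95
tool_pos: [0.5227, 0.2247, 0.3379]
orientation: [-2.032, -2.395, 0.001]
force: [-0.3, -0.1, 0.5]
opening: 0.0928
gripper_force: 0.0
```

```bash
cat >> h.py <<'E'
def rect(im,m,lo,hi,box,z,n):
    h=cv2.cvtColor(im,cv2.COLOR_BGR2HSV);k=cv2.inRange(h,lo,hi);w=np.zeros_like(k);x0,x1,y0,y1=box;w[y0:y1,x0:x1]=k[y0:y1,x0:x1]
    c=max(cv2.findContours(w,0,1)[0],key=cv2.contourArea).reshape(-1,2).astype(float)
    W=np.array([onz(m,*p,z)[:2] for p in c]);r=cv2.minAreaRect((W*1000).astype(np.float32))
    b=cv2.boxPoints(r);e=np.roll(b,-1,0)-b
    print(n,np.array(r[0]).round(1),np.array(r[1]).round(1),np.degrees(np.arctan2(e[:2,1],e[:2,0])).round(2),"px",c.min(0),c.max(0))
E
python3 - <<'E'
from h import *
d=np.load("w2.npz");m={"camera_matrix":d["K"],"view":d["V"]};im=cv2.imread("pics/w2.png")
rect(im,m,(5,70,30),(25,255,255),(275,390,190,375),.006,"board w2")
go([.522,.2265,.30],99.5)
m=camera_model("wrist");im=np.ascontiguousarray(read_camera("wrist")[:,:,::-1]);cv2.imwrite("pics/w3.png",im)
np.savez("w3.npz",K=m["camera_matrix"],V=m["view"])
E
```

```text
board w2 [552.3   2.4] [108.4 247.9] [-88.07   1.93] px [282. 204.] [378. 366.]
t 3.95 tcp [0.5227 0.2247 0.3379] heading 99.36 tilt 0.06 open 0.0928 q6 0.15
yaw -0.0024
shift tool [ 0.0019 -0.0004  0.0379]
```

View pics/w3.png

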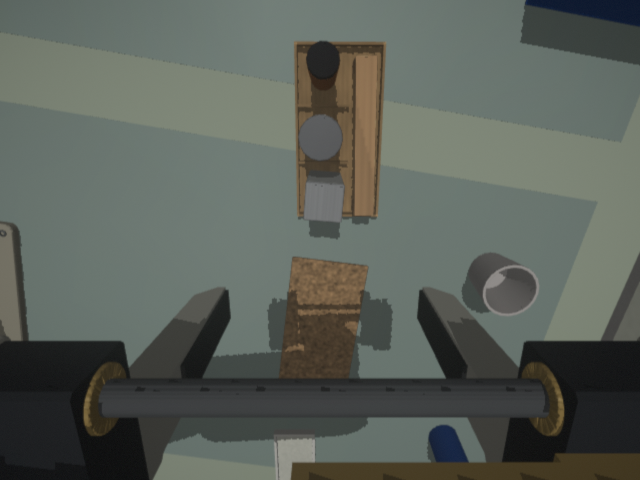

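The whole crate is in view, spanning (295–385, 42–218). The bottle cap is at (323,60), the jar lid at (321,136), the tin top at (325,200) and the bar slat at x≈366.

```bash
python3 - <<'E'
from h import *
d=np.load("w3.npz");m={"camera_matrix":d["K"],"view":d["V"]};im=cv2.imread("pics/w3.png")
rect(im,m,(3,90,20),(28,255,255),(285,395,30,235),.018,"crate")
h=cv2.cvtColor(im,cv2.COLOR_BGR2HSV)
for p in [(323,60),(321,136),(325,205),(366,130),(348,90)]: print(p,h[p[1],p[0]])
rect(im,m,(0,0,0),(180,90,60),(300,345,36,84),.13+.004,"cap")
rect(im,m,(90,0,60),(180,60,110),(295,346,110,165),.12+.004,"lid")
rect(im,m,(0,0,100),(180,30,200),(300,350,165,235),.11+.004,"tin")
rect(im,m,(10,90,130),(28,170,255),(352,385,45,220),.054,"bar")
E
```

```text
crate [528.8 299.8] [106.5 207.5] [-80.7   9.3] px [294.  42.] [385. 215.]
(323, 60) [150   7  35]
(321, 136) [105   6  92]
(325, 205) [105   4 117]
(366, 130) [ 16 105 146]
(348, 90) [ 17 106 115]
cap [498.9 362.7] [29.7 31.1] [-80.62   9.38] px [306.  41.] [339.  79.]
lid [507.4 295.9] [41.  40.8] [-35.27  54.73] px [299. 116.] [341. 159.]
tin [523.8 224.2] [53.4 56.5] [-80.57   9.43] px [300. 182.] [349. 234.]
bar [559.  299.4] [ 22.8 177.2] [-79.75  10.25] px [355.  56.] [376. 214.]
```

```bash
python3 - <<'E'
from h import *
d=np.load("w3.npz");m={"camera_matrix":d["K"],"view":d["V"]};im=cv2.imread("pics/w3.png")
print(cv2.cvtColor(im,cv2.COLOR_BGR2HSV)[168:240:4,325].tolist())
c=im[165:240,290:360];cv2.imwrite("pics/c3.png",cv2.resize(c,None,fx=8,fy=8,interpolation=0))
for p in [(324.5,200)]: print(onz(m,*p,.114))
E
```

```text
[[17, 85, 69], [40, 13, 60], [30, 8, 61], [30, 6, 82], [90, 5, 111], [90, 4, 115], [90, 4, 116], [90, 2, 115], [90, 4, 117], [90, 4, 116], [90, 4, 116], [90, 4, 116], [105, 4, 115], [90, 2, 108], [75, 20, 77], [69, 23, 77], [70, 20, 78], [70, 19, 79]]
[0.52225965 0.23326707 0.114     ]
```

View pics/c3.png

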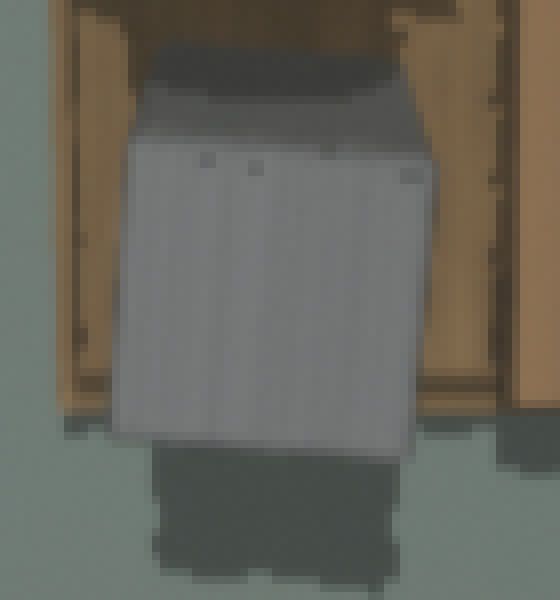

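The crop shows the tin top's corners at (130,142), (432,158), (412,458) and (112,432). The tin is turned a little relative to the crate.

```bash
python3 - <<'E'
from h import *
d=np.load("w3.npz");m={"camera_matrix":d["K"],"view":d["V"]}
b=np.array([onz(m,290+x/8-.5,165+y/8-.5,.114)[:2] for x,y in [(130,142),(432,158),(412,458),(112,432)]])
e=np.roll(b,-1,0)-b
print(b.mean(0),np.linalg.norm(e,axis=1),np.degrees(np.arctan2(e[:,1],e[:,0]))%90)
t=b.mean(0)
go([t[0],t[1]-.002,.068],95.0)
E
```

```text
[0.52149477 0.23099757] [0.03950051 0.04047406 0.04054176 0.03902951] [6.38310572 6.50569396 4.32566591 5.01990843]
t 4.0 tcp [0.5229 0.2236 0.3381] heading 99.32 tilt 0.07 open 0.0932 q6 0.15
yaw 0.0753
shift tool [ 0.0055 -0.0009  0.2701]
```

Emit:
carry_out --moves '[{"jaw":0.093,"dx":0.0055,"dy":-0.001,"dz":0.04,"yaw":0.067},{"jaw":0.093,"dx":0,"dy":0,"dz":0.05,"yaw":0},{"jaw":0.093,"dx":0,"dy":0,"dz":0.05,"yaw":0},{"jaw":0.093,"dx":0,"dy":0,"dz":0.05,"yaw":0},{"jaw":0.093,"dx":0,"dy":0,"dz":0.05,"yaw":0},{"jaw":0.093,"dx":0,"dy":0,"dz":0.03,"yaw":0},{"jaw":0.093,"dx":0,"dy":0,"dz":0,"yaw":0},{"jaw":0.07,"dx":0,"dy":0,"dz":0,"yaw":0}]' --grip_force 20

```text
t: 5.0
tool_pos: [0.5221, 0.2286, 0.0703]
orientation: [2.114, 2.322, 0.002]
force: [0.7, 0.3, 0.8]
opening: 0.087
gripper_force: 0.0
```

Emit:
carry_out --moves '[{"jaw":0.055,"dx":0,"dy":0,"dz":0,"yaw":0},{"jaw":0.05,"dx":0,"dy":0,"dz":0,"yaw":0},{"jaw":0.046,"dx":0,"dy":0,"dz":0,"yaw":0},{"jaw":0.042,"dx":0,"dy":0,"dz":0,"yaw":0},{"jaw":0.036,"dx":0,"dy":0,"dz":0,"yaw":0},{"jaw":0.036,"dx":0,"dy":0,"dz":0,"yaw":0},{"jaw":0.036,"dx":0,"dy":0,"dz":0,"yaw":0},{"jaw":0.036,"dx":0,"dy":0,"dz":0,"yaw":0}]'

```text
t: 6.0
tool_pos: [0.5209, 0.2293, 0.0687]
orientation: [-2.113, -2.324, -0.0]
force: [-0.0, 0.7, 0.4]
opening: 0.0423
gripper_force: 19.9
```

```bash
python3 - <<'E'
from h import *
s=read_state();print(s["force"].round(1),s["wrist_torque"].round(2),s["gripper_force"])
go([.561,-.075,.118])
E
```

```text
[-0.   0.7  0.4] [-0.01 -0.05 -0.01] 19.936159551143646
t 6.0 tcp [0.5209 0.2293 0.0687] heading 95.45 tilt 0.0 open 0.0423 q6 0.23
shift tool [-0.3068  0.0111 -0.0494]
```

Emit:
carry_out --moves '[{"jaw":0.036,"dx":0,"dy":0,"dz":-0.01,"yaw":0},{"jaw":0.036,"dx":0,"dy":0,"dz":-0.02,"yaw":0},{"jaw":0.036,"dx":0,"dy":0,"dz":-0.03,"yaw":0},{"jaw":0.036,"dx":-0.02,"dy":0,"dz":0,"yaw":0},{"jaw":0.036,"dx":-0.035,"dy":0,"dz":0,"yaw":0},{"jaw":0.036,"dx":-0.045,"dy":0,"dz":0,"yaw":0},{"jaw":0.036,"dx":-0.05,"dy":0,"dz":0,"yaw":0},{"jaw":0.036,"dx":-0.05,"dy":0,"dz":0,"yaw":0}]'

```text
t: 7.0
tool_pos: [0.5391, 0.0276, 0.1281]
orientation: [-2.113, -2.324, 0.001]
force: [1.0, 0.8, -2.2]
opening: 0.0419
gripper_force: 19.9
```

Emit:
carry_out --moves '[{"jaw":0.036,"dx":-0.045,"dy":0,"dz":0,"yaw":0},{"jaw":0.036,"dx":-0.035,"dy":0,"dz":0,"yaw":0},{"jaw":0.036,"dx":-0.02,"dy":0,"dz":0,"yaw":0},{"jaw":0.036,"dx":-0.009,"dy":0.005,"dz":0,"yaw":0},{"jaw":0.036,"dx":0,"dy":0,"dz":0,"yaw":0},{"jaw":0.036,"dx":0,"dy":0,"dz":0.02,"yaw":0},{"jaw":0.036,"dx":0,"dy":0,"dz":0.02,"yaw":0},{"jaw":0.036,"dx":0,"dy":0,"dz":0,"yaw":0}]'

```text
t: 8.0
tool_pos: [0.5526, -0.0766, 0.085]
orientation: [-2.109, -2.321, 0.005]
force: [0.6, -0.3, -1.5]
opening: 0.042
gripper_force: 19.9
```

```bash
python3 - <<'E'
from h import *
s=read_state();print(s["force"].round(1),s["gripper_force"])
go([.555,-.078,.072])
m=camera_model("scene");cv2.imwrite("pics/s2.png",cv2.resize(read_camera("scene")[140:300,220:520,::-1],None,fx=2.5,fy=2.5))
E
```

```text
[ 0.6 -0.3 -1.5] 19.935534596443176
t 8.0 tcp [ 0.5526 -0.0766  0.085 ] heading 95.5 tilt 0.35 open 0.042 q6 -0.33
shift tool [-0.0017  0.0024  0.0129]
```

View pics/s2.png

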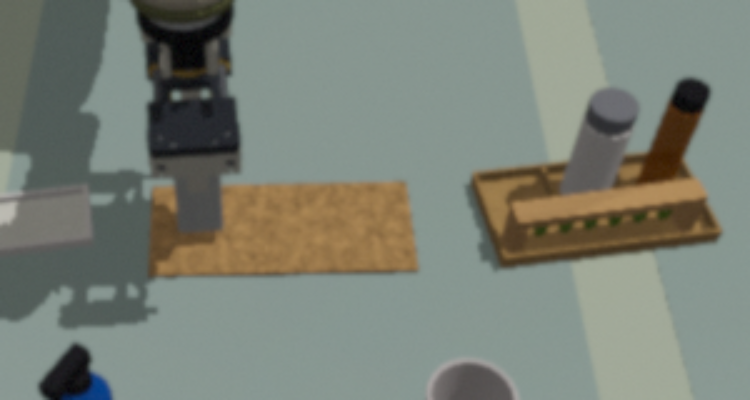

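The scene view shows the tin held upright over the near-left end of the cork, with the jar and bottle standing untouched in the crate. I lower it in small steps.

Emit:
carry_out --moves '[{"jaw":0.036,"dx":0,"dy":0,"dz":0.006,"yaw":0},{"jaw":0.036,"dx":0,"dy":0,"dz":0.004,"yaw":0},{"jaw":0.036,"dx":0,"dy":0,"dz":0.002,"yaw":0},{"jaw":0.036,"dx":0,"dy":0,"dz":0,"yaw":0}]'

```text
t: 8.55
tool_pos: [0.5551, -0.0778, 0.0766]
orientation: [-2.113, -2.324, -0.0]
force: [-0.7, -0.3, -2.1]
opening: 0.0422
gripper_force: 19.9
```

```bash
python3 - <<'E'
from h import *
s=read_state();print(s["force"].round(1))
go([.555,-.078,.0705])
E
```

```text
[-0.7 -0.3 -2.1]
t 8.55 tcp [ 0.5551 -0.0778  0.0766] heading 95.44 tilt 0.0 open 0.0422 q6 -0.33
shift tool [-0.0001 -0.0001  0.0061]
```

Emit:
carry_out --moves '[{"jaw":0.036,"dx":0,"dy":0,"dz":0.003,"yaw":0},{"jaw":0.036,"dx":0,"dy":0,"dz":0.002,"yaw":0},{"jaw":0.036,"dx":0,"dy":0,"dz":0.0005,"yaw":0},{"jaw":0.036,"dx":0,"dy":0,"dz":0,"yaw":0},{"jaw":0.036,"dx":0,"dy":0,"dz":0,"yaw":0}]'

```text
t: 9.18
tool_pos: [0.5552, -0.0778, 0.0712]
orientation: [2.113, 2.324, 0.0]
force: [0.3, -0.0, -2.2]
opening: 0.0422
gripper_force: 19.9
```

Emit:
carry_out --moves '[{"jaw":0.036,"dx":0,"dy":0,"dz":0.001,"yaw":0},{"jaw":0.036,"dx":0,"dy":0,"dz":0,"yaw":0},{"jaw":0.036,"dx":0,"dy":0,"dz":0,"yaw":0}]'

```text
t: 9.55
tool_pos: [0.5555, -0.0779, 0.0705]
orientation: [2.113, 2.324, 0.001]
force: [0.2, 0.4, 3.0]
opening: 0.042
gripper_force: 20.0
```

Emit:
carry_out --moves '[{"jaw":0.048,"dx":0,"dy":0,"dz":0,"yaw":0},{"jaw":0.07,"dx":0,"dy":0,"dz":0,"yaw":0},{"jaw":0.09,"dx":0,"dy":0,"dz":0,"yaw":0},{"jaw":0.09,"dx":0,"dy":0,"dz":0,"yaw":0},{"jaw":0.09,"dx":0,"dy":0,"dz":-0.02,"yaw":0},{"jaw":0.09,"dx":0,"dy":0,"dz":-0.03,"yaw":0},{"jaw":0.09,"dx":0,"dy":0,"dz":-0.05,"yaw":0},{"jaw":0.09,"dx":0,"dy":0,"dz":0,"yaw":-0.069}]'

```text
t: 10.55
tool_pos: [0.5586, -0.0786, 0.1774]
orientation: [2.025, 2.39, 0.007]
force: [0.5, -0.3, -0.8]
opening: 0.09
gripper_force: 0.0
```

Emit:
carry_out --moves '[{"jaw":0.09,"dx":0.03,"dy":0,"dz":0,"yaw":0},{"jaw":0.09,"dx":0.05,"dy":0,"dz":0,"yaw":0},{"jaw":0.09,"dx":0.055,"dy":0.004,"dz":0,"yaw":0},{"jaw":0.09,"dx":0.055,"dy":0.004,"dz":0,"yaw":0},{"jaw":0.09,"dx":0.055,"dy":0.004,"dz":0,"yaw":0},{"jaw":0.09,"dx":0.05,"dy":0.002,"dz":0,"yaw":0},{"jaw":0.09,"dx":0.04,"dy":0,"dz":0,"yaw":0},{"jaw":0.09,"dx":0.03,"dy":0,"dz":0,"yaw":0}]'

```text
t: 11.55
tool_pos: [0.5092, 0.2866, 0.172]
orientation: [2.03, 2.397, 0.003]
force: [0.5, -1.1, 0.2]
opening: 0.0904
gripper_force: 0.0
```

Emit:
carry_out --moves '[{"jaw":0.09,"dx":0,"dy":0,"dz":0,"yaw":0},{"jaw":0.09,"dx":0,"dy":0,"dz":0,"yaw":0},{"jaw":0.09,"dx":0,"dy":0,"dz":0,"yaw":0}]'

```text
t: 11.92
tool_pos: [0.5098, 0.2836, 0.1706]
orientation: [2.033, 2.394, 0.0]
force: [-0.1, -0.1, -0.5]
opening: 0.09
gripper_force: 0.0
```

```bash
python3 - <<'E'
from h import *
go([.508,.294,.069],99.4)
m=camera_model("wrist");im=np.ascontiguousarray(read_camera("wrist")[:,:,::-1]);cv2.imwrite("pics/w4.png",im)
np.savez("w4.npz",K=m["camera_matrix"],V=m["view"])
E
```

```text
t 11.93 tcp [0.5098 0.2836 0.1706] heading 99.33 tilt 0.02 open 0.09 q6 0.26
yaw -0.0013
shift tool [ 1.060e-02 -1.000e-04  1.016e-01]
```

View pics/w4.png

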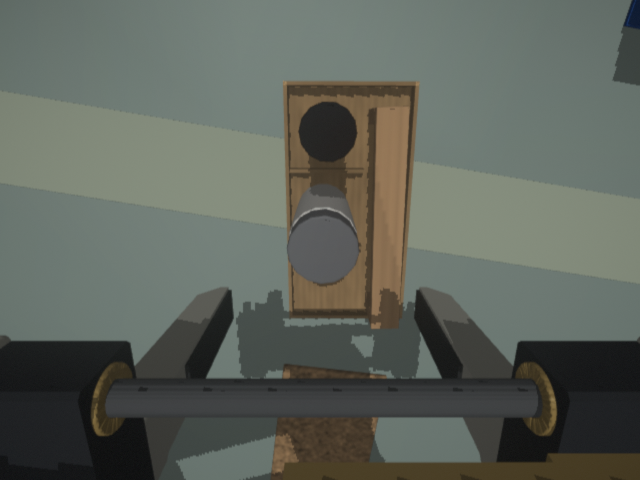

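The jar lid circle is centred near (324,247) and the cap near (328,131). The crate spans (285–417, 82–318) and the slat runs at x≈392.

```bash
python3 - <<'E'
from h import *
d=np.load("w4.npz");m={"camera_matrix":d["K"],"view":d["V"]};im=cv2.imread("pics/w4.png")
rect(im,m,(3,60,20),(28,255,255),(275,425,70,322),.018,"crate")
def circ(lo,hi,box,z,n):
    h=cv2.cvtColor(im,cv2.COLOR_BGR2HSV);k=cv2.inRange(h,lo,hi);w=np.zeros_like(k);x0,x1,y0,y1=box;w[y0:y1,x0:x1]=k[y0:y1,x0:x1]
    c=max(cv2.findContours(w,0,1)[0],key=cv2.contourArea);(u,v),r=cv2.minEnclosingCircle(c)
    print(n,(round(u,1),round(v,1),round(r,1)),onz(m,u,v,z).round(4), 2000*np.linalg.norm(onz(m,u+r,v,z)-onz(m,u,v,z)))
circ((0,0,0),(180,60,45),(295,362,95,163),.134,"cap")
print(onz(m,324,247,.124), cv2.cvtColor(im,cv2.COLOR_BGR2HSV)[247,324])
rect(im,m,(8,60,110),(28,200,255),(370,412,95,330),.054,"bar")
E
```

```text
crate [529.2 298.1] [107.7 212.7] [-80.83   9.17] px [283.  81.] [419. 321.]
cap (327.7, 131.6, 29.7) [0.4991 0.3641 0.134 ] 30.96437973616883
[0.50804383 0.298123   0.124     ] [120   3  92]
bar [558.6 310.2] [ 30.6 174.2] [-77.9  12.1] px [370.  95.] [411. 315.]
```

Emit:
carry_out --moves '[{"jaw":0.09,"dx":0.0135,"dy":0,"dz":0,"yaw":0},{"jaw":0.09,"dx":0,"dy":0,"dz":0.03,"yaw":0},{"jaw":0.09,"dx":0,"dy":0,"dz":0.04,"yaw":0},{"jaw":0.09,"dx":0,"dy":0,"dz":0.0315,"yaw":0},{"jaw":0.07,"dx":0,"dy":0,"dz":0,"yaw":0},{"jaw":0.06,"dx":0,"dy":0,"dz":0,"yaw":0},{"jaw":0.055,"dx":0,"dy":0,"dz":0,"yaw":0},{"jaw":0.051,"dx":0,"dy":0,"dz":0,"yaw":0}]'

```text
t: 12.98
tool_pos: [0.5081, 0.2984, 0.0702]
orientation: [2.031, 2.395, 0.004]
force: [0.3, -0.9, -0.3]
opening: 0.0545
gripper_force: 0.0
```

Emit:
carry_out --moves '[{"jaw":0.048,"dx":0,"dy":0,"dz":0,"yaw":0},{"jaw":0.045,"dx":0,"dy":0,"dz":0,"yaw":0},{"jaw":0.04,"dx":0,"dy":0,"dz":0,"yaw":0},{"jaw":0.04,"dx":0,"dy":0,"dz":0,"yaw":0},{"jaw":0.04,"dx":0,"dy":0,"dz":0,"yaw":0},{"jaw":0.04,"dx":0,"dy":0,"dz":0,"yaw":0}]'

```text
t: 13.72
tool_pos: [0.5072, 0.2979, 0.069]
orientation: [2.032, 2.396, 0.0]
force: [-1.4, -0.9, 5.9]
opening: 0.0457
gripper_force: 20.0
```

```bash
python3 - <<'E'
from h import *
s=read_state();print(s["force"].round(1),s["gripper_force"])
go([.552,.002,.130])
E
```

```text
[-1.4 -0.9  5.9] 20.002021193504333
t 13.72 tcp [0.5072 0.2979 0.069 ] heading 99.4 tilt 0.01 open 0.0457 q6 0.28
shift tool [-0.2993 -0.0041 -0.0611]
```

Emit:
carry_out --moves '[{"jaw":0.04,"dx":0,"dy":0,"dz":-0.01,"yaw":0},{"jaw":0.04,"dx":0,"dy":0,"dz":-0.02,"yaw":0},{"jaw":0.04,"dx":0,"dy":0,"dz":-0.02,"yaw":0},{"jaw":0.04,"dx":-0.02,"dy":0,"dz":0,"yaw":0},{"jaw":0.04,"dx":-0.035,"dy":0,"dz":0,"yaw":0},{"jaw":0.04,"dx":-0.045,"dy":0,"dz":0,"yaw":0},{"jaw":0.04,"dx":-0.05,"dy":0,"dz":0,"yaw":0},{"jaw":0.04,"dx":-0.05,"dy":0,"dz":0,"yaw":0}]'

```text
t: 14.72
tool_pos: [0.5396, 0.098, 0.1186]
orientation: [2.032, 2.396, -0.001]
force: [0.0, -0.6, -2.4]
opening: 0.0456
gripper_force: 20.0
```

Emit:
carry_out --moves '[{"jaw":0.04,"dx":-0.045,"dy":-0.002,"dz":0,"yaw":0},{"jaw":0.04,"dx":-0.035,"dy":-0.002,"dz":0,"yaw":0},{"jaw":0.04,"dx":-0.015,"dy":0,"dz":0,"yaw":0},{"jaw":0.04,"dx":-0.004,"dy":0,"dz":0,"yaw":0},{"jaw":0.04,"dx":0,"dy":0,"dz":0.015,"yaw":0},{"jaw":0.04,"dx":0,"dy":0,"dz":0.015,"yaw":0},{"jaw":0.04,"dx":0,"dy":0,"dz":0.01,"yaw":0},{"jaw":0.04,"dx":0,"dy":0,"dz":0.004,"yaw":0}]'

```text
t: 15.72
tool_pos: [0.5511, 0.0029, 0.0731]
orientation: [-2.03, -2.395, 0.002]
force: [-0.1, -0.1, -2.9]
opening: 0.0458
gripper_force: 20.0
```

Emit:
carry_out --moves '[{"jaw":0.04,"dx":0,"dy":0,"dz":0,"yaw":0},{"jaw":0.04,"dx":0,"dy":0,"dz":0,"yaw":0},{"jaw":0.04,"dx":0,"dy":0,"dz":0,"yaw":0}]'

```text
t: 16.1
tool_pos: [0.5525, 0.0022, 0.0753]
orientation: [2.031, 2.395, 0.001]
force: [0.1, -0.2, -2.6]
opening: 0.0456
gripper_force: 20.0
```

Emit:
carry_out --moves '[{"jaw":0.04,"dx":0,"dy":0,"dz":0.003,"yaw":0},{"jaw":0.04,"dx":0,"dy":0,"dz":0.001,"yaw":0},{"jaw":0.04,"dx":0,"dy":0,"dz":0.001,"yaw":0},{"jaw":0.04,"dx":0,"dy":0,"dz":0,"yaw":0},{"jaw":0.04,"dx":0,"dy":0,"dz":0,"yaw":0}]'

```text
t: 16.73
tool_pos: [0.5522, 0.0021, 0.0709]
orientation: [2.032, 2.396, 0.0]
force: [-6.2, 0.3, 8.3]
opening: 0.0455
gripper_force: 20.0
```

Emit:
carry_out --moves '[{"jaw":0.052,"dx":0,"dy":0,"dz":0,"yaw":0},{"jaw":0.07,"dx":0,"dy":0,"dz":0,"yaw":0},{"jaw":0.09,"dx":0,"dy":0,"dz":0,"yaw":0},{"jaw":0.09,"dx":0,"dy":0,"dz":0,"yaw":0},{"jaw":0.09,"dx":0,"dy":0,"dz":-0.02,"yaw":0},{"jaw":0.09,"dx":0,"dy":0,"dz":-0.04,"yaw":0},{"jaw":0.09,"dx":0,"dy":0,"dz":-0.05,"yaw":0},{"jaw":0.09,"dx":0,"dy":0,"dz":0,"yaw":0}]'

```text
t: 17.73
tool_pos: [0.5556, 0.002, 0.1868]
orientation: [2.026, 2.389, 0.01]
force: [-0.1, -1.1, -0.3]
opening: 0.0901
gripper_force: 0.0
```

Emit:
carry_out --moves '[{"jaw":0.09,"dx":0.03,"dy":0,"dz":0,"yaw":0},{"jaw":0.09,"dx":0.05,"dy":0,"dz":0,"yaw":0},{"jaw":0.09,"dx":0.055,"dy":0.002,"dz":0,"yaw":0},{"jaw":0.09,"dx":0.055,"dy":0.0025,"dz":0,"yaw":0},{"jaw":0.09,"dx":0.055,"dy":0.002,"dz":0,"yaw":0},{"jaw":0.09,"dx":0.05,"dy":0,"dz":0,"yaw":0},{"jaw":0.09,"dx":0.04,"dy":0,"dz":0,"yaw":0},{"jaw":0.09,"dx":0.0305,"dy":0,"dz":0,"yaw":0}]'

```text
t: 18.73
tool_pos: [0.4979, 0.3656, 0.1796]
orientation: [-2.03, -2.397, 0.001]
force: [0.3, 0.4, -0.2]
opening: 0.0901
gripper_force: 0.0
```

Emit:
carry_out --moves '[{"jaw":0.08,"dx":0,"dy":0,"dz":0,"yaw":0},{"jaw":0.08,"dx":0,"dy":0,"dz":0,"yaw":0},{"jaw":0.08,"dx":0,"dy":0,"dz":0,"yaw":0}]'

```text
t: 19.1
tool_pos: [0.4991, 0.3628, 0.1797]
orientation: [2.033, 2.395, -0.0]
force: [0.6, -0.7, -0.2]
opening: 0.08
gripper_force: 0.0
```

```bash
python3 - <<'E'
from h import *
go([.499,.364,.069],99.4)
E
```

```text
t 19.1 tcp [0.4991 0.3628 0.1797] heading 99.33 tilt 0.02 open 0.08 q6 0.38
yaw -0.0013
shift tool [1.200e-03 1.000e-04 1.107e-01]
```

Emit:
carry_out --moves '[{"jaw":0.08,"dx":0.0012,"dy":0,"dz":0.02,"yaw":0},{"jaw":0.08,"dx":0,"dy":0,"dz":0.04,"yaw":0},{"jaw":0.08,"dx":0,"dy":0,"dz":0.03,"yaw":0},{"jaw":0.08,"dx":0,"dy":0,"dz":0.02,"yaw":0},{"jaw":0.06,"dx":0,"dy":0,"dz":0,"yaw":0},{"jaw":0.045,"dx":0,"dy":0,"dz":0,"yaw":0},{"jaw":0.04,"dx":0,"dy":0,"dz":0,"yaw":0},{"jaw":0.037,"dx":0,"dy":0,"dz":0,"yaw":0}]' --grip_force 15

```text
t: 20.1
tool_pos: [0.4993, 0.3655, 0.0709]
orientation: [2.031, 2.396, 0.003]
force: [-0.2, 0.1, 1.0]
opening: 0.0443
gripper_force: 0.0
```

Emit:
carry_out --moves '[{"jaw":0.034,"dx":0,"dy":0,"dz":0,"yaw":0},{"jaw":0.031,"dx":0,"dy":0,"dz":0,"yaw":0},{"jaw":0.026,"dx":0,"dy":0,"dz":0,"yaw":0},{"jaw":0.026,"dx":0,"dy":0,"dz":0,"yaw":0},{"jaw":0.026,"dx":0,"dy":0,"dz":0,"yaw":0},{"jaw":0.026,"dx":0,"dy":0,"dz":0,"yaw":0}]'

```text
t: 20.85
tool_pos: [0.4986, 0.3651, 0.0699]
orientation: [2.032, 2.396, 0.0]
force: [-0.4, -0.2, 3.7]
opening: 0.0315
gripper_force: 15.0
```

```bash
python3 - <<'E'
from h import *
s=read_state();print(s["force"].round(1),s["gripper_force"])
go([.549,.082,.130])
E
```

```text
[-0.4 -0.2  3.7] 15.000691562891006
t 20.85 tcp [0.4986 0.3651 0.0699] heading 99.4 tilt 0.01 open 0.0315 q6 0.39
shift tool [-0.2876  0.0035 -0.0602]
```

Emit:
carry_out --moves '[{"jaw":0.026,"dx":0,"dy":0,"dz":-0.01,"yaw":0},{"jaw":0.026,"dx":0,"dy":0,"dz":-0.02,"yaw":0},{"jaw":0.026,"dx":0,"dy":0,"dz":-0.02,"yaw":0},{"jaw":0.026,"dx":-0.02,"dy":0,"dz":0,"yaw":0},{"jaw":0.026,"dx":-0.035,"dy":0,"dz":0,"yaw":0},{"jaw":0.026,"dx":-0.045,"dy":0,"dz":0,"yaw":0},{"jaw":0.026,"dx":-0.05,"dy":0,"dz":0,"yaw":0},{"jaw":0.026,"dx":-0.045,"dy":0,"dz":0,"yaw":0}]'

```text
t: 21.85
tool_pos: [0.5301, 0.1697, 0.1193]
orientation: [2.033, 2.395, -0.001]
force: [0.6, -0.4, -0.8]
opening: 0.0317
gripper_force: 15.0
```

Emit:
carry_out --moves '[{"jaw":0.026,"dx":-0.04,"dy":0.002,"dz":0,"yaw":0},{"jaw":0.026,"dx":-0.03,"dy":0.0015,"dz":0,"yaw":0},{"jaw":0.026,"dx":-0.0175,"dy":0,"dz":0,"yaw":0},{"jaw":0.026,"dx":-0.005,"dy":0,"dz":0,"yaw":0},{"jaw":0.026,"dx":0,"dy":0,"dz":0.015,"yaw":0},{"jaw":0.026,"dx":0,"dy":0,"dz":0.015,"yaw":0},{"jaw":0.026,"dx":0,"dy":0,"dz":0.01,"yaw":0},{"jaw":0.026,"dx":0,"dy":0,"dz":0.004,"yaw":0}]'

```text
t: 22.85
tool_pos: [0.548, 0.0825, 0.074]
orientation: [-2.03, -2.396, 0.002]
force: [-0.1, 0.8, -1.4]
opening: 0.032
gripper_force: 15.0
```

Emit:
carry_out --moves '[{"jaw":0.026,"dx":0,"dy":0,"dz":0,"yaw":0},{"jaw":0.026,"dx":0,"dy":0,"dz":0.002,"yaw":0},{"jaw":0.026,"dx":0,"dy":0,"dz":0.001,"yaw":0},{"jaw":0.026,"dx":0,"dy":0,"dz":0,"yaw":0},{"jaw":0.026,"dx":0,"dy":0,"dz":0,"yaw":0},{"jaw":0.026,"dx":0,"dy":0,"dz":0,"yaw":0}]'

```text
t: 23.6
tool_pos: [0.549, 0.082, 0.0728]
orientation: [2.032, 2.396, 0.0]
force: [0.6, 0.8, -0.7]
opening: 0.0318
gripper_force: 15.0
```

Emit:
carry_out --moves '[{"jaw":0.026,"dx":0,"dy":0,"dz":0.001,"yaw":0},{"jaw":0.026,"dx":0,"dy":0,"dz":0.0005,"yaw":0},{"jaw":0.026,"dx":0,"dy":0,"dz":0,"yaw":0},{"jaw":0.026,"dx":0,"dy":0,"dz":0,"yaw":0}]'

```text
t: 24.1
tool_pos: [0.5492, 0.082, 0.0718]
orientation: [2.032, 2.396, 0.0]
force: [-2.1, -0.1, 5.2]
opening: 0.0316
gripper_force: 15.0
```

Emit:
carry_out --moves '[{"jaw":0.038,"dx":0,"dy":0,"dz":0,"yaw":0},{"jaw":0.055,"dx":0,"dy":0,"dz":0,"yaw":0},{"jaw":0.08,"dx":0,"dy":0,"dz":0,"yaw":0},{"jaw":0.08,"dx":0,"dy":0,"dz":0,"yaw":0},{"jaw":0.08,"dx":0,"dy":0,"dz":-0.02,"yaw":0},{"jaw":0.08,"dx":0,"dy":0,"dz":-0.04,"yaw":0},{"jaw":0.08,"dx":0,"dy":0,"dz":-0.06,"yaw":0},{"jaw":0.08,"dx":0,"dy":0,"dz":0,"yaw":0}]'

```text
t: 25.1
tool_pos: [0.553, 0.0822, 0.1994]
orientation: [2.026, 2.389, 0.013]
force: [0.3, -0.1, -0.0]
opening: 0.0801
gripper_force: 0.0
```

Emit:
carry_out --moves '[{"jaw":0.08,"dx":0.04,"dy":0.01,"dz":0,"yaw":0},{"jaw":0.08,"dx":0.04,"dy":0.01,"dz":0,"yaw":0},{"jaw":0.08,"dx":0.04,"dy":0.01,"dz":0,"yaw":0},{"jaw":0.07,"dx":0.034,"dy":0.008,"dz":0,"yaw":0},{"jaw":0.07,"dx":0,"dy":0,"dz":0,"yaw":0},{"jaw":0.07,"dx":0,"dy":0,"dz":0,"yaw":0},{"jaw":0.07,"dx":0,"dy":0,"dz":0,"yaw":0}]'

```text
t: 25.98
tool_pos: [0.5614, 0.2391, 0.1913]
orientation: [2.033, 2.395, -0.0]
force: [-0.0, -0.4, 0.5]
opening: 0.0701
gripper_force: 0.0
```

```bash
python3 - <<'E'
from h import *
go([.557,.302,.030],99.4)
m=camera_model("wrist");im=np.ascontiguousarray(read_camera("wrist")[:,:,::-1]);cv2.imwrite("pics/w5.png",im)
np.savez("w5.npz",K=m["camera_matrix"],V=m["view"])
rect(im,m,(3,60,20),(28,255,255),(230,425,40,345),.018,"crate")
rect(im,m,(8,60,110),(28,200,255),(300,360,40,345),.054,"bar")
E
```

```text
t 25.98 tcp [0.5614 0.2391 0.1913] heading 99.33 tilt 0.02 open 0.0701 q6 0.16
yaw -0.0011
shift tool [0.0628 0.006  0.1613]
crate [530.8 288.2] [107.7 194. ] [-80.81   9.19] px [231.  40.] [362. 263.]
bar [557.6 296. ] [ 48.  173.8] [-81.73   8.27] px [300.  40.] [359. 263.]
```

View pics/w5.png

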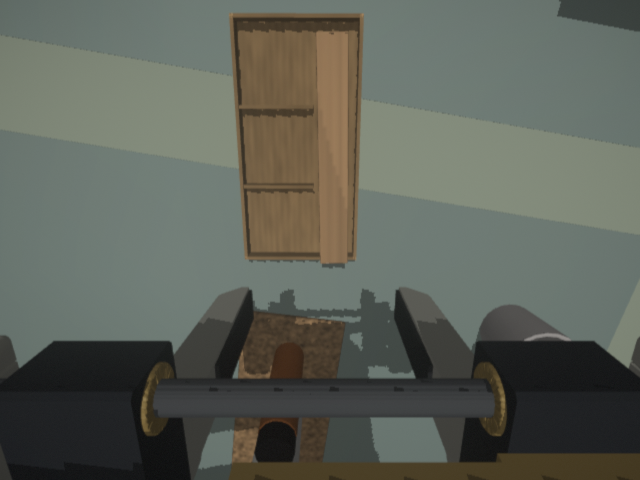

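The three bays are empty and the bar is in place, its slat top running from (316–349, 30) to (320–346, 265). The bottle stands on the cork.

```bash
python3 - <<'E'
from h import *
d=np.load("w5.npz");m={"camera_matrix":d["K"],"view":d["V"]}
b=np.array([onz(m,x,y,.054)[:2] for x,y in [(316,30),(349.5,30),(346,265),(320,265)]])
e=np.roll(b,-1,0)-b;t=b.mean(0)
print(t,np.linalg.norm(e,axis=1),np.degrees(np.arctan2(e[:,1],e[:,0]))%180)
for mm in range(1): 
  c=np.array([onz(m,x,y,.018)[:2] for x,y in [(231,15),(363,14),(356,262),(245,261)]]);print(c.mean(0))
go([t[0],t[1],.029],99.0)
E
```

```text
[0.55939431 0.2985467 ] [0.02421096 0.18165017 0.02261264 0.18167963] [  9.34661931  99.60968881   9.38486014 100.11372883]
[0.52982191 0.29798802]
t 26.02 tcp [0.5614 0.2391 0.1913] heading 99.32 tilt 0.01 open 0.07 q6 0.16
yaw 0.0056
shift tool [0.0591 0.0073 0.1623]
```

Emit:
carry_out --moves '[{"jaw":0.06,"dx":0.03,"dy":0.004,"dz":0,"yaw":-0.0065},{"jaw":0.06,"dx":0.029,"dy":0.004,"dz":0.01,"yaw":0},{"jaw":0.06,"dx":0,"dy":0,"dz":0.03,"yaw":0},{"jaw":0.06,"dx":0,"dy":0,"dz":0.04,"yaw":0},{"jaw":0.06,"dx":0,"dy":0,"dz":0.035,"yaw":0},{"jaw":0.06,"dx":0,"dy":0,"dz":0.02,"yaw":0},{"jaw":0.06,"dx":0,"dy":0,"dz":0.0,"yaw":0},{"jaw":0.06,"dx":0,"dy":0,"dz":0.0,"yaw":0}]'

```text
t: 27.02
tool_pos: [0.5606, 0.2999, 0.058]
orientation: [2.024, 2.401, 0.003]
force: [-0.1, 0.9, 0.2]
opening: 0.0598
gripper_force: 0.0
```

```bash
python3 - <<'E'
from h import *
go([.5594,.2985,.029],99.7)
E
```

```text
t 27.02 tcp [0.5606 0.2999 0.058 ] heading 99.75 tilt 0.14 open 0.0598 q6 0.24
yaw 0.0008
shift tool [-0.0012 -0.0014  0.029 ]
```

Emit:
carry_out --moves '[{"jaw":0.06,"dx":0,"dy":-0.001,"dz":0.012,"yaw":0},{"jaw":0.06,"dx":0,"dy":0,"dz":0.012,"yaw":0},{"jaw":0.05,"dx":0,"dy":0,"dz":0.004,"yaw":0},{"jaw":0.04,"dx":0,"dy":0,"dz":0,"yaw":0},{"jaw":0.034,"dx":0,"dy":0,"dz":0,"yaw":0},{"jaw":0.03,"dx":0,"dy":0,"dz":0,"yaw":0},{"jaw":0.027,"dx":0,"dy":0,"dz":0,"yaw":0},{"jaw":0.025,"dx":0,"dy":0,"dz":0,"yaw":0}]' --grip_force 15

```text
t: 28.02
tool_pos: [0.5585, 0.2995, 0.0283]
orientation: [2.024, 2.402, 0.0]
force: [-1.0, -0.1, 0.1]
opening: 0.0254
gripper_force: 0.0
```

Emit:
carry_out --moves '[{"jaw":0.018,"dx":0,"dy":0,"dz":0,"yaw":0},{"jaw":0.018,"dx":0,"dy":0,"dz":0,"yaw":0},{"jaw":0.018,"dx":0,"dy":0,"dz":0,"yaw":0},{"jaw":0.018,"dx":0,"dy":0,"dz":0,"yaw":0}]'

```text
t: 28.52
tool_pos: [0.5585, 0.2995, 0.0283]
orientation: [2.024, 2.402, 0.0]
force: [0.1, 0.2, 1.0]
opening: 0.0239
gripper_force: 15.0
```

```bash
python3 - <<'E'
from h import *
s=read_state();print(s["force"].round(1),s["gripper_force"])
go([.56,-.284,.24],99.5)
E
```

```text
[0.1 0.2 1. ] 14.986376613378525
t 28.52 tcp [0.5585 0.2995 0.0283] heading 99.77 tilt 0.02 open 0.0239 q6 0.24
yaw 0.0047
shift tool [-0.5758 -0.0948 -0.2117]
```

Emit:
carry_out --moves '[{"jaw":0.018,"dx":0,"dy":0,"dz":-0.008,"yaw":0},{"jaw":0.018,"dx":0,"dy":0,"dz":-0.02,"yaw":0},{"jaw":0.018,"dx":0,"dy":0,"dz":-0.03,"yaw":0},{"jaw":0.018,"dx":0,"dy":0,"dz":-0.035,"yaw":0},{"jaw":0.018,"dx":0,"dy":0,"dz":-0.04,"yaw":0},{"jaw":0.018,"dx":0,"dy":0,"dz":-0.04,"yaw":0},{"jaw":0.018,"dx":0,"dy":0,"dz":-0.03,"yaw":0},{"jaw":0.018,"dx":0,"dy":0,"dz":-0.01,"yaw":0}]'

```text
t: 29.52
tool_pos: [0.5596, 0.3001, 0.2455]
orientation: [2.023, 2.401, 0.008]
force: [-0.9, 0.5, -1.2]
opening: 0.0239
gripper_force: 15.0
```

Emit:
carry_out --moves '[{"jaw":0.018,"dx":-0.02,"dy":-0.003,"dz":0,"yaw":0},{"jaw":0.018,"dx":-0.03,"dy":-0.005,"dz":0,"yaw":0},{"jaw":0.018,"dx":-0.04,"dy":-0.007,"dz":0,"yaw":0},{"jaw":0.018,"dx":-0.045,"dy":-0.007,"dz":0,"yaw":0},{"jaw":0.018,"dx":-0.045,"dy":-0.007,"dz":0,"yaw":0},{"jaw":0.018,"dx":-0.045,"dy":-0.007,"dz":0,"yaw":0},{"jaw":0.018,"dx":-0.045,"dy":-0.007,"dz":0,"yaw":0},{"jaw":0.018,"dx":-0.045,"dy":-0.007,"dz":0,"yaw":0}]'

```text
t: 30.52
tool_pos: [0.5608, -0.022, 0.2389]
orientation: [-2.023, -2.4, 0.003]
force: [0.2, -0.4, -1.1]
opening: 0.0236
gripper_force: 15.0
```

Emit:
carry_out --moves '[{"jaw":0.018,"dx":-0.045,"dy":-0.008,"dz":0,"yaw":0},{"jaw":0.018,"dx":-0.045,"dy":-0.008,"dz":0,"yaw":0},{"jaw":0.018,"dx":-0.045,"dy":-0.008,"dz":0,"yaw":0},{"jaw":0.018,"dx":-0.045,"dy":-0.008,"dz":0,"yaw":0},{"jaw":0.018,"dx":-0.04,"dy":-0.007,"dz":0,"yaw":0},{"jaw":0.018,"dx":-0.025,"dy":-0.004,"dz":0,"yaw":0},{"jaw":0.018,"dx":-0.015,"dy":-0.002,"dz":0,"yaw":0},{"jaw":0.018,"dx":0,"dy":0,"dz":0,"yaw":0}]'

```text
t: 31.52
tool_pos: [0.562, -0.2835, 0.2405]
orientation: [-2.024, -2.401, 0.0]
force: [-0.6, 0.6, -0.6]
opening: 0.0238
gripper_force: 15.0
```

```bash
python3 - <<'E'
from h import *
s=read_state();print(s["force"].round(1),s["gripper_force"])
go([.56,-.284,.10],99.8)
t=read_camera("top")[:,:,::-1];w=read_camera("wrist")[:,:,::-1]
o=np.zeros((480,800,3),np.uint8);o[:,:480]=cv2.resize(w[:,80:560],(480,480));o[:160,480:]=t[200:360,200:520];
o[160:400,480:]=cv2.resize(read_camera("scene")[:,:,::-1],(320,240));cv2.imwrite("pics/m6.png",o)
E
```

```text
[-0.6  0.6 -0.6] 14.987343102693558
t 31.52 tcp [ 0.562  -0.2835  0.2405] heading 99.73 tilt 0.07 open 0.0238 q6 -0.72
yaw -0.0013
shift tool [-1.000e-04 -2.100e-03  1.405e-01]
```

View pics/m6.png

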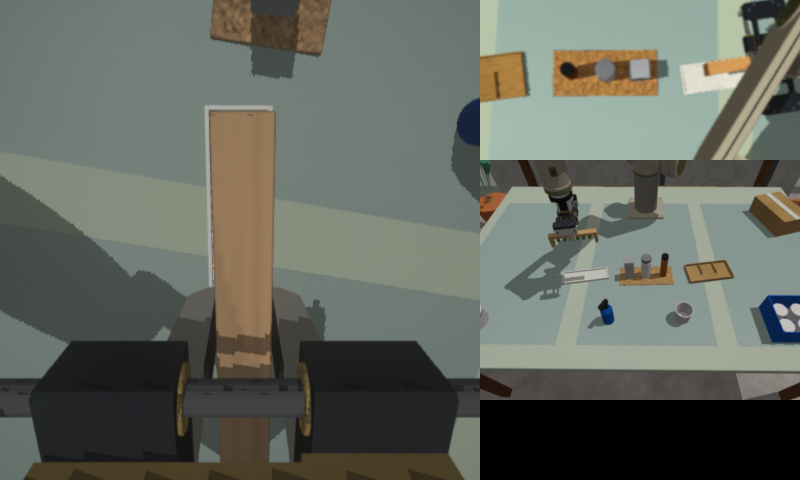

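The bar is held level above the tray and lined up with it. The tray's far rim corners show at about (285,106) and (352,107) in full-image pixels, and all three containers stand on the cork.

```bash
python3 - <<'E'
from h import *
m=camera_model("wrist")
b=np.array([onz(m,x,y,.012)[:2] for x,y in [(285,106),(353,106)]]);mid=b.mean(0);e=b[1]-b[0]
print(b,np.linalg.norm(e),np.degrees(np.arctan2(e[1],e[0])))
a=np.radians(9.8);print("centre",mid-.107*np.array([-np.sin(a),np.cos(a)]))
E
```

```text
[[ 0.50742343 -0.18768143]
 [ 0.57420459 -0.17606502]] 0.06778394781683592 9.867712821280385
centre [ 0.55902642 -0.28731187]
```

Emit:
carry_out --moves '[{"jaw":0.018,"dx":-0.0015,"dy":-0.002,"dz":0.02,"yaw":0},{"jaw":0.018,"dx":0,"dy":0,"dz":0.035,"yaw":0},{"jaw":0.018,"dx":0,"dy":0,"dz":0.04,"yaw":0},{"jaw":0.018,"dx":0,"dy":0,"dz":0.04,"yaw":0},{"jaw":0.018,"dx":0,"dy":0,"dz":0.035,"yaw":0},{"jaw":0.018,"dx":0,"dy":0,"dz":0.02,"yaw":0},{"jaw":0.018,"dx":0,"dy":0,"dz":0,"yaw":0},{"jaw":0.018,"dx":0,"dy":0,"dz":0,"yaw":0}]'

```text
t: 32.67
tool_pos: [0.5616, -0.2856, 0.0527]
orientation: [2.022, 2.401, 0.001]
force: [0.1, 0.4, -0.7]
opening: 0.0237
gripper_force: 15.0
```

Emit:
carry_out --moves '[{"jaw":0.018,"dx":0,"dy":0,"dz":0,"yaw":0},{"jaw":0.018,"dx":0,"dy":0,"dz":0,"yaw":0}]'

```text
t: 32.92
tool_pos: [0.5614, -0.2856, 0.0525]
orientation: [2.023, 2.401, 0.001]
force: [-0.0, -0.2, -1.5]
opening: 0.0238
gripper_force: 15.0
```

```bash
python3 - <<'E'
from h import *
go([.56,-.285,.0285],99.8)
w=read_camera("wrist")[:,:,::-1];s=read_camera("scene")[:,:,::-1]
o=np.zeros((480,800,3),np.uint8);o[:,:400]=w[:,120:520];o[:,400:]=cv2.resize(s[180:300,140:240],(400,480));cv2.imwrite("pics/m7.png",o)
E
```

```text
t 32.92 tcp [ 0.5614 -0.2856  0.0525] heading 99.77 tilt 0.13 open 0.0238 q6 -0.72
yaw -0.0005
shift tool [ 0.0009 -0.0013  0.024 ]
```

View pics/m7.png

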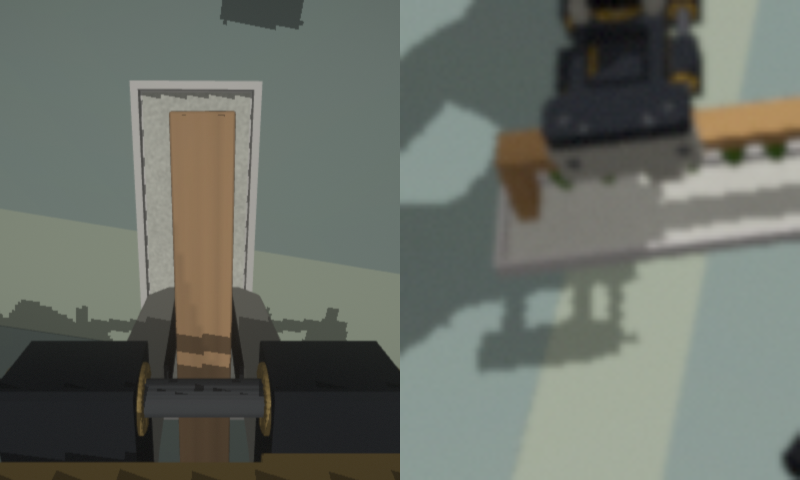

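The bar sits laterally inside the tray. Far end: tray rim at row 82 and slat end at row 112. I'll check the margins.

```bash
python3 - <<'E'
from h import *
m=camera_model("wrist");a=np.radians(99.8);Y=np.array([np.cos(a),np.sin(a)]);X=np.array([np.sin(a),-np.cos(a)])
tr=[onz(m,250,82,.012)[:2],onz(m,382,82,.012)[:2]];br=[onz(m,290,112,.078)[:2],onz(m,355,112,.078)[:2]]
s=read_state()["tool_pos"][:2]
for n,p in (("tray",tr),("bar",br)):
    c=np.mean(p,0)-s;print(n,np.linalg.norm(p[1]-p[0]),"x",c@X,"y",c@Y)
E
```

```text
tray 0.067227280989163 x -0.0034468856951665947 y 0.1053392144478988
bar 0.022981585283661992 x 1.691234949398181e-05 y 0.08895913500628966
```

Emit:
carry_out --moves '[{"jaw":0.018,"dx":-0.0005,"dy":-0.003,"dz":0,"yaw":0},{"jaw":0.018,"dx":0,"dy":0,"dz":0.01,"yaw":0},{"jaw":0.018,"dx":0,"dy":0,"dz":0.007,"yaw":0},{"jaw":0.018,"dx":0,"dy":0,"dz":0.004,"yaw":0},{"jaw":0.018,"dx":0,"dy":0,"dz":0,"yaw":0},{"jaw":0.018,"dx":0,"dy":0,"dz":0,"yaw":0},{"jaw":0.018,"dx":0,"dy":0,"dz":0,"yaw":0}]'

```text
t: 33.9
tool_pos: [0.558, -0.2863, 0.0305]
orientation: [2.024, 2.402, 0.0]
force: [-0.3, -0.2, -1.3]
opening: 0.0238
gripper_force: 15.0
```

Emit:
carry_out --moves '[{"jaw":0.018,"dx":0,"dy":0,"dz":0.001,"yaw":0},{"jaw":0.018,"dx":0,"dy":0,"dz":0.0005,"yaw":0},{"jaw":0.018,"dx":0,"dy":0,"dz":0.0005,"yaw":0},{"jaw":0.018,"dx":0,"dy":0,"dz":0.0003,"yaw":0},{"jaw":0.018,"dx":0,"dy":0,"dz":0,"yaw":0},{"jaw":0.018,"dx":0,"dy":0,"dz":0,"yaw":0}]'

```text
t: 34.65
tool_pos: [0.5579, -0.2861, 0.0282]
orientation: [2.024, 2.402, 0.0]
force: [-2.8, 2.4, 5.3]
opening: 0.0239
gripper_force: 15.0
```

Emit:
carry_out --moves '[{"jaw":0.028,"dx":0,"dy":0,"dz":0,"yaw":0},{"jaw":0.04,"dx":0,"dy":0,"dz":0,"yaw":0},{"jaw":0.06,"dx":0,"dy":0,"dz":0,"yaw":0},{"jaw":0.06,"dx":0,"dy":0,"dz":0,"yaw":0},{"jaw":0.06,"dx":0,"dy":0,"dz":-0.02,"yaw":0},{"jaw":0.07,"dx":0,"dy":0,"dz":-0.04,"yaw":0},{"jaw":0.08,"dx":0,"dy":0,"dz":-0.05,"yaw":0},{"jaw":0.08,"dx":0,"dy":0,"dz":-0.05,"yaw":0.006}]'

```text
t: 35.65
tool_pos: [0.5578, -0.2861, 0.1911]
orientation: [2.031, 2.395, 0.0]
force: [0.6, 0.3, 0.6]
opening: 0.0797
gripper_force: 0.0
```

Emit:
carry_out --moves '[{"jaw":0.08,"dx":0.03,"dy":0.006,"dz":0,"yaw":0},{"jaw":0.08,"dx":0.05,"dy":0.007,"dz":0,"yaw":0},{"jaw":0.08,"dx":0.055,"dy":0.008,"dz":0,"yaw":0},{"jaw":0.08,"dx":0.055,"dy":0.008,"dz":0,"yaw":0},{"jaw":0.08,"dx":0.055,"dy":0.008,"dz":0,"yaw":0},{"jaw":0.08,"dx":0.05,"dy":0.007,"dz":0,"yaw":0},{"jaw":0.08,"dx":0.04,"dy":0.005,"dz":0,"yaw":0},{"jaw":0.08,"dx":0.0295,"dy":0.0025,"dz":0,"yaw":0}]'

```text
t: 36.65
tool_pos: [0.549, 0.0838, 0.1898]
orientation: [2.029, 2.397, 0.003]
force: [1.0, 0.2, 0.4]
opening: 0.0801
gripper_force: 0.0
```

Emit:
carry_out --moves '[{"jaw":0.07,"dx":0,"dy":0,"dz":0,"yaw":0},{"jaw":0.07,"dx":0,"dy":0,"dz":0,"yaw":0},{"jaw":0.07,"dx":0,"dy":0,"dz":0,"yaw":0}]'

```text
t: 37.02
tool_pos: [0.5491, 0.0807, 0.1883]
orientation: [2.033, 2.395, 0.0]
force: [-0.4, 0.4, -0.8]
opening: 0.0702
gripper_force: 0.0
```

```bash
python3 - <<'E'
from h import *
go([.5492,.082,.0715],99.4)
o=np.vstack([cv2.resize(read_camera("scene")[150:300,140:520,::-1],None,fx=2,fy=2)]);cv2.imwrite("pics/s8.png",o)
E
```

```text
t 37.02 tcp [0.5491 0.0807 0.1883] heading 99.35 tilt 0.03 open 0.0702 q6 -0.11
yaw -0.0009
shift tool [0.0012 0.0003 0.1168]
```

View pics/s8.png

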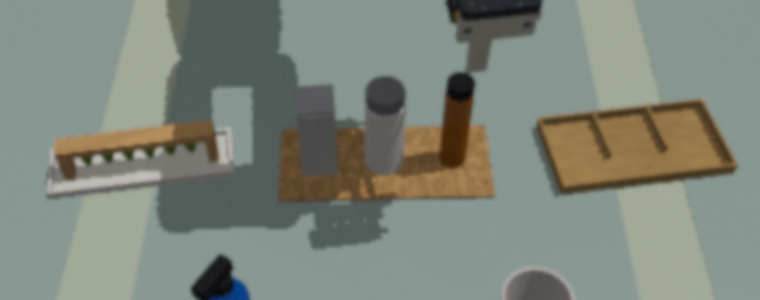

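The bar stands in the tray, the containers are upright on the cork and the crate is empty. The bottle goes back first.

Emit:
carry_out --moves '[{"jaw":0.07,"dx":0.001,"dy":0,"dz":0.02,"yaw":0},{"jaw":0.07,"dx":0,"dy":0,"dz":0.04,"yaw":0},{"jaw":0.07,"dx":0,"dy":0,"dz":0.035,"yaw":0},{"jaw":0.07,"dx":0,"dy":0,"dz":0.0215,"yaw":0},{"jaw":0.055,"dx":0,"dy":0,"dz":0,"yaw":0},{"jaw":0.04,"dx":0,"dy":0,"dz":0,"yaw":0},{"jaw":0.036,"dx":0,"dy":0,"dz":0,"yaw":0},{"jaw":0.034,"dx":0,"dy":0,"dz":0,"yaw":0}]'

```text
t: 38.08
tool_pos: [0.5495, 0.0829, 0.0724]
orientation: [2.031, 2.395, 0.002]
force: [0.5, -0.3, -0.2]
opening: 0.0359
gripper_force: 0.0
```

Emit:
carry_out --moves '[{"jaw":0.031,"dx":0,"dy":0,"dz":0,"yaw":0},{"jaw":0.026,"dx":0,"dy":0,"dz":0,"yaw":0},{"jaw":0.026,"dx":0,"dy":0,"dz":0,"yaw":0},{"jaw":0.026,"dx":0,"dy":0,"dz":0,"yaw":0},{"jaw":0.026,"dx":0,"dy":0,"dz":0,"yaw":0}]'

```text
t: 38.7
tool_pos: [0.5491, 0.0829, 0.072]
orientation: [2.031, 2.396, 0.001]
force: [-1.7, -0.2, 5.4]
opening: 0.032
gripper_force: 15.0
```

```bash
python3 - <<'E'
from h import *
s=read_state();print(s["force"].round(1),s["gripper_force"])
go([.4988,.3648,.0699],99.4)
E
```

```text
[-1.7 -0.2  5.4] 15.000308901071548
t 38.7 tcp [0.5491 0.0829 0.072 ] heading 99.42 tilt 0.05 open 0.032 q6 -0.11
yaw 0.0004
shift tool [ 0.2863 -0.0036  0.0021]
```

Emit:
carry_out --moves '[{"jaw":0.026,"dx":0,"dy":0,"dz":-0.01,"yaw":0},{"jaw":0.026,"dx":0,"dy":0,"dz":-0.02,"yaw":0},{"jaw":0.026,"dx":0,"dy":0,"dz":-0.02,"yaw":0},{"jaw":0.026,"dx":0.02,"dy":0,"dz":0,"yaw":0},{"jaw":0.026,"dx":0.035,"dy":0,"dz":0,"yaw":0},{"jaw":0.026,"dx":0.045,"dy":0,"dz":0,"yaw":0},{"jaw":0.026,"dx":0.05,"dy":0,"dz":0,"yaw":0},{"jaw":0.026,"dx":0.045,"dy":0,"dz":0,"yaw":0}]'

```text
t: 39.7
tool_pos: [0.5156, 0.2779, 0.1213]
orientation: [-2.03, -2.397, -0.0]
force: [0.7, -0.1, -1.6]
opening: 0.0317
gripper_force: 15.0
```

Emit:
carry_out --moves '[{"jaw":0.026,"dx":0.04,"dy":-0.002,"dz":0,"yaw":0},{"jaw":0.026,"dx":0.03,"dy":-0.0015,"dz":0,"yaw":0},{"jaw":0.026,"dx":0.0175,"dy":0,"dz":0,"yaw":0},{"jaw":0.026,"dx":0.005,"dy":0,"dz":0,"yaw":0},{"jaw":0.026,"dx":0,"dy":0,"dz":0,"yaw":0},{"jaw":0.026,"dx":0,"dy":0,"dz":0,"yaw":0},{"jaw":0.026,"dx":0,"dy":0,"dz":0,"yaw":0}]'

```text
t: 40.58
tool_pos: [0.4985, 0.3651, 0.1214]
orientation: [2.033, 2.395, -0.0]
force: [0.1, -0.7, -0.7]
opening: 0.0319
gripper_force: 15.0
```

```bash
python3 - <<'E'
from h import *
go([.4987,.3658,.0703],99.4)
E
```

```text
t 40.58 tcp [0.4985 0.3651 0.1214] heading 99.36 tilt 0.01 open 0.0319 q6 0.39
yaw -0.0007
shift tool [0.0006 0.0003 0.0511]
```

Emit:
carry_out --moves '[{"jaw":0.026,"dx":0.0006,"dy":0,"dz":0.015,"yaw":0},{"jaw":0.026,"dx":0,"dy":0,"dz":0.015,"yaw":0},{"jaw":0.026,"dx":0,"dy":0,"dz":0.012,"yaw":0},{"jaw":0.026,"dx":0,"dy":0,"dz":0.006,"yaw":0},{"jaw":0.026,"dx":0,"dy":0,"dz":0.002,"yaw":0},{"jaw":0.026,"dx":0,"dy":0,"dz":0,"yaw":0},{"jaw":0.026,"dx":0,"dy":0,"dz":0,"yaw":0},{"jaw":0.026,"dx":0,"dy":0,"dz":0,"yaw":0}]'

```text
t: 41.58
tool_pos: [0.4984, 0.3667, 0.0719]
orientation: [2.031, 2.396, 0.001]
force: [0.2, -0.5, -1.3]
opening: 0.0313
gripper_force: 15.0
```

Emit:
carry_out --moves '[{"jaw":0.026,"dx":-0.0005,"dy":0,"dz":0.001,"yaw":0},{"jaw":0.026,"dx":0,"dy":0,"dz":0.0005,"yaw":0},{"jaw":0.026,"dx":0,"dy":0,"dz":0.0005,"yaw":0},{"jaw":0.026,"dx":0,"dy":0,"dz":0,"yaw":0},{"jaw":0.026,"dx":0,"dy":0,"dz":0,"yaw":0}]'

```text
t: 42.2
tool_pos: [0.4983, 0.3661, 0.07]
orientation: [2.031, 2.396, 0.001]
force: [-2.0, -1.3, 5.3]
opening: 0.0314
gripper_force: 15.0
```

Emit:
carry_out --moves '[{"jaw":0.038,"dx":0,"dy":0,"dz":0,"yaw":0},{"jaw":0.055,"dx":0,"dy":0,"dz":0,"yaw":0},{"jaw":0.08,"dx":0,"dy":0,"dz":0,"yaw":0},{"jaw":0.09,"dx":0,"dy":0,"dz":0,"yaw":0},{"jaw":0.09,"dx":0,"dy":0,"dz":-0.02,"yaw":0},{"jaw":0.09,"dx":0,"dy":0,"dz":-0.04,"yaw":0},{"jaw":0.09,"dx":0,"dy":0,"dz":-0.06,"yaw":0},{"jaw":0.09,"dx":0,"dy":0,"dz":0,"yaw":0}]'

```text
t: 43.2
tool_pos: [0.5017, 0.3683, 0.1984]
orientation: [2.029, 2.393, 0.02]
force: [0.2, 0.0, 0.7]
opening: 0.09
gripper_force: 0.0
```

Emit:
carry_out --moves '[{"jaw":0.09,"dx":-0.03,"dy":0,"dz":0,"yaw":0},{"jaw":0.09,"dx":-0.05,"dy":0,"dz":0,"yaw":0},{"jaw":0.09,"dx":-0.055,"dy":-0.002,"dz":0,"yaw":0},{"jaw":0.09,"dx":-0.055,"dy":-0.002,"dz":0,"yaw":0},{"jaw":0.09,"dx":-0.055,"dy":-0.002,"dz":0,"yaw":0},{"jaw":0.09,"dx":-0.05,"dy":0,"dz":0,"yaw":0},{"jaw":0.09,"dx":-0.04,"dy":0,"dz":0,"yaw":0},{"jaw":0.09,"dx":-0.032,"dy":0,"dz":0,"yaw":0}]'

```text
t: 44.2
tool_pos: [0.5525, 0.0012, 0.1901]
orientation: [2.032, 2.395, 0.001]
force: [0.8, 0.0, 0.6]
opening: 0.0902
gripper_force: 0.0
```

Emit:
carry_out --moves '[{"jaw":0.085,"dx":0,"dy":0,"dz":0,"yaw":0},{"jaw":0.085,"dx":0,"dy":0,"dz":0,"yaw":0},{"jaw":0.085,"dx":0,"dy":0,"dz":0,"yaw":0}]'

```text
t: 44.58
tool_pos: [0.5522, 0.0041, 0.1895]
orientation: [-2.03, -2.398, -0.0]
force: [0.2, -0.3, 0.5]
opening: 0.0851
gripper_force: 0.0
```

```bash
python3 - <<'E'
from h import *
go([.5522,.0021,.0708],99.4)
E
```

```text
t 44.58 tcp [0.5522 0.0041 0.1895] heading 99.5 tilt 0.01 open 0.0851 q6 -0.25
yaw 0.0017
shift tool [-0.002  -0.0003  0.1187]
```

Emit:
carry_out --moves '[{"jaw":0.085,"dx":-0.0006,"dy":0,"dz":0.02,"yaw":0},{"jaw":0.085,"dx":0,"dy":0,"dz":0.04,"yaw":0},{"jaw":0.085,"dx":0,"dy":0,"dz":0.035,"yaw":0},{"jaw":0.085,"dx":0,"dy":0,"dz":0.0235,"yaw":0},{"jaw":0.07,"dx":0,"dy":0,"dz":0,"yaw":0},{"jaw":0.06,"dx":0,"dy":0,"dz":0,"yaw":0},{"jaw":0.052,"dx":0,"dy":0,"dz":0,"yaw":0},{"jaw":0.05,"dx":0,"dy":0,"dz":0,"yaw":0}]' --grip_force 20

```text
t: 45.58
tool_pos: [0.5533, 0.0024, 0.072]
orientation: [2.03, 2.395, 0.002]
force: [0.5, 0.3, -0.0]
opening: 0.0517
gripper_force: 0.0
```

Emit:
carry_out --moves '[{"jaw":0.047,"dx":0,"dy":0,"dz":0,"yaw":0},{"jaw":0.045,"dx":0,"dy":0,"dz":0,"yaw":0},{"jaw":0.04,"dx":0,"dy":0,"dz":0,"yaw":0},{"jaw":0.04,"dx":0,"dy":0,"dz":0,"yaw":0},{"jaw":0.04,"dx":0,"dy":0,"dz":0,"yaw":0}]'

```text
t: 46.2
tool_pos: [0.5524, 0.0023, 0.0712]
orientation: [2.031, 2.396, -0.0]
force: [-3.2, -0.6, 6.4]
opening: 0.0457
gripper_force: 20.0
```

```bash
python3 - <<'E'
from h import *
s=read_state();print(s["force"].round(1),s["gripper_force"])
go([.5072,.2979,.069],99.4)
E
```

```text
[-3.2 -0.6  6.4] 19.99680608510971
t 46.2 tcp [0.5524 0.0023 0.0712] heading 99.42 tilt 0.01 open 0.0457 q6 -0.25
yaw 0.0004
shift tool [0.299  0.0037 0.0022]
```

Emit:
carry_out --moves '[{"jaw":0.04,"dx":0,"dy":0,"dz":-0.01,"yaw":0},{"jaw":0.04,"dx":0,"dy":0,"dz":-0.02,"yaw":0},{"jaw":0.04,"dx":0,"dy":0,"dz":-0.02,"yaw":0},{"jaw":0.04,"dx":0.02,"dy":0,"dz":0,"yaw":0},{"jaw":0.04,"dx":0.035,"dy":0,"dz":0,"yaw":0},{"jaw":0.04,"dx":0.045,"dy":0,"dz":0,"yaw":0},{"jaw":0.04,"dx":0.05,"dy":0,"dz":0,"yaw":0},{"jaw":0.04,"dx":0.05,"dy":0,"dz":0,"yaw":0}]'

```text
t: 47.2
tool_pos: [0.5186, 0.2021, 0.1208]
orientation: [-2.031, -2.396, -0.0]
force: [0.4, 0.7, -2.7]
opening: 0.0455
gripper_force: 20.0
```

Emit:
carry_out --moves '[{"jaw":0.04,"dx":0.045,"dy":0.002,"dz":0,"yaw":0},{"jaw":0.04,"dx":0.03,"dy":0.0015,"dz":0,"yaw":0},{"jaw":0.04,"dx":0.017,"dy":0,"dz":0,"yaw":0},{"jaw":0.04,"dx":0.007,"dy":0,"dz":0,"yaw":0},{"jaw":0.04,"dx":0,"dy":0,"dz":0,"yaw":0},{"jaw":0.04,"dx":0,"dy":0,"dz":0,"yaw":0},{"jaw":0.04,"dx":0,"dy":0,"dz":0,"yaw":0},{"jaw":0.04,"dx":0,"dy":0,"dz":0,"yaw":0}]'

```text
t: 48.2
tool_pos: [0.5071, 0.2974, 0.1209]
orientation: [2.032, 2.396, 0.0]
force: [-0.5, 0.1, -3.1]
opening: 0.0462
gripper_force: 20.0
```

```bash
python3 - <<'E'
from h import *
go([.5072,.2981,.069],99.4)
E
```

```text
t 48.2 tcp [0.5071 0.2974 0.1209] heading 99.37 tilt 0.0 open 0.0462 q6 0.28
yaw -0.0005
shift tool [0.0007 0.0002 0.0519]
```

Emit:
carry_out --moves '[{"jaw":0.04,"dx":0,"dy":0,"dz":0.015,"yaw":0},{"jaw":0.04,"dx":0,"dy":0,"dz":0.015,"yaw":0},{"jaw":0.04,"dx":0,"dy":0,"dz":0.012,"yaw":0},{"jaw":0.04,"dx":0,"dy":0,"dz":0.006,"yaw":0},{"jaw":0.04,"dx":0,"dy":0,"dz":0.002,"yaw":0},{"jaw":0.04,"dx":0,"dy":0,"dz":0,"yaw":0},{"jaw":0.04,"dx":0,"dy":0,"dz":0,"yaw":0},{"jaw":0.04,"dx":0,"dy":0,"dz":0,"yaw":0}]'

```text
t: 49.2
tool_pos: [0.5072, 0.2981, 0.0714]
orientation: [2.031, 2.396, 0.001]
force: [0.8, -0.5, -1.7]
opening: 0.0455
gripper_force: 20.0
```

Emit:
carry_out --moves '[{"jaw":0.04,"dx":0,"dy":0,"dz":0.0005,"yaw":0},{"jaw":0.04,"dx":0,"dy":0,"dz":0.0005,"yaw":0},{"jaw":0.04,"dx":0,"dy":0,"dz":0,"yaw":0},{"jaw":0.04,"dx":0,"dy":0,"dz":0,"yaw":0}]'

```text
t: 49.7
tool_pos: [0.5069, 0.2979, 0.0698]
orientation: [-2.031, -2.396, 0.0]
force: [0.1, -0.8, -2.5]
opening: 0.0456
gripper_force: 20.0
```

Emit:
carry_out --moves '[{"jaw":0.04,"dx":0,"dy":0,"dz":0.0005,"yaw":0},{"jaw":0.04,"dx":0,"dy":0,"dz":0.0005,"yaw":0},{"jaw":0.04,"dx":0,"dy":0,"dz":0,"yaw":0},{"jaw":0.04,"dx":0,"dy":0,"dz":0,"yaw":0}]'

```text
t: 50.2
tool_pos: [0.507, 0.298, 0.0692]
orientation: [2.031, 2.396, 0.0]
force: [-2.1, -1.7, 3.4]
opening: 0.0453
gripper_force: 20.0
```

Emit:
carry_out --moves '[{"jaw":0.052,"dx":0,"dy":0,"dz":0,"yaw":0},{"jaw":0.07,"dx":0,"dy":0,"dz":0,"yaw":0},{"jaw":0.09,"dx":0,"dy":0,"dz":0,"yaw":0},{"jaw":0.09,"dx":0,"dy":0,"dz":0,"yaw":0},{"jaw":0.09,"dx":0,"dy":0,"dz":-0.02,"yaw":0},{"jaw":0.09,"dx":0,"dy":0,"dz":-0.04,"yaw":0},{"jaw":0.09,"dx":0,"dy":0,"dz":-0.05,"yaw":0},{"jaw":0.09,"dx":0,"dy":0,"dz":0,"yaw":0.069}]'

```text
t: 51.2
tool_pos: [0.5102, 0.2995, 0.1866]
orientation: [2.112, 2.321, 0.016]
force: [0.8, -0.0, -0.0]
opening: 0.0899
gripper_force: 0.0
```

Emit:
carry_out --moves '[{"jaw":0.09,"dx":-0.03,"dy":0,"dz":0,"yaw":0},{"jaw":0.09,"dx":-0.05,"dy":0.002,"dz":0,"yaw":0},{"jaw":0.09,"dx":-0.055,"dy":0.003,"dz":0,"yaw":0},{"jaw":0.09,"dx":-0.06,"dy":0.003,"dz":0,"yaw":0},{"jaw":0.09,"dx":-0.06,"dy":0.003,"dz":0,"yaw":0},{"jaw":0.09,"dx":-0.055,"dy":0.0015,"dz":0,"yaw":0},{"jaw":0.09,"dx":-0.04,"dy":0,"dz":0,"yaw":0},{"jaw":0.09,"dx":-0.029,"dy":0,"dz":0,"yaw":0}]'

```text
t: 52.2
tool_pos: [0.5559, -0.0803, 0.1807]
orientation: [2.113, 2.322, 0.001]
force: [0.3, 0.4, 1.0]
opening: 0.09
gripper_force: 0.0
```

Emit:
carry_out --moves '[{"jaw":0.085,"dx":0,"dy":0,"dz":0,"yaw":0},{"jaw":0.085,"dx":0,"dy":0,"dz":0,"yaw":0},{"jaw":0.085,"dx":0,"dy":0,"dz":0,"yaw":0},{"jaw":0.085,"dx":0,"dy":0,"dz":0,"yaw":0}]'

```text
t: 52.7
tool_pos: [0.5555, -0.0772, 0.179]
orientation: [2.111, 2.326, 0.0]
force: [-0.2, 0.1, 0.2]
opening: 0.0848
gripper_force: 0.0
```

```bash
python3 - <<'E'
from h import *
go([.5555,-.0779,.0705],95.45)
E
```

```text
t 52.7 tcp [ 0.5555 -0.0772  0.179 ] heading 95.55 tilt 0.01 open 0.0848 q6 -0.33
yaw 0.0018
shift tool [-7.000e-04 -1.000e-04  1.085e-01]
```

Emit:
carry_out --moves '[{"jaw":0.085,"dx":0,"dy":0,"dz":0.02,"yaw":0},{"jaw":0.085,"dx":0,"dy":0,"dz":0.04,"yaw":0},{"jaw":0.085,"dx":0,"dy":0,"dz":0.03,"yaw":0},{"jaw":0.085,"dx":0,"dy":0,"dz":0.0185,"yaw":0},{"jaw":0.07,"dx":0,"dy":0,"dz":0,"yaw":0},{"jaw":0.055,"dx":0,"dy":0,"dz":0,"yaw":0},{"jaw":0.048,"dx":0,"dy":0,"dz":0,"yaw":0},{"jaw":0.046,"dx":0,"dy":0,"dz":0,"yaw":0}]'

```text
t: 53.7
tool_pos: [0.5563, -0.0783, 0.0715]
orientation: [2.112, 2.324, 0.002]
force: [0.6, -0.8, -0.1]
opening: 0.0497
gripper_force: 0.0
```

Emit:
carry_out --moves '[{"jaw":0.044,"dx":0,"dy":0,"dz":0,"yaw":0},{"jaw":0.041,"dx":0,"dy":0,"dz":0,"yaw":0},{"jaw":0.036,"dx":0,"dy":0,"dz":0,"yaw":0},{"jaw":0.036,"dx":0,"dy":0,"dz":0,"yaw":0},{"jaw":0.036,"dx":0,"dy":0,"dz":0,"yaw":0}]'

```text
t: 54.32
tool_pos: [0.5557, -0.0782, 0.0706]
orientation: [2.113, 2.325, 0.0]
force: [-0.3, 0.4, 2.5]
opening: 0.042
gripper_force: 20.0
```

```bash
python3 - <<'E'
from h import *
s=read_state();print(s["force"].round(1),s["gripper_force"])
go([.5209,.2293,.0687],95.45)
E
```

```text
[-0.3  0.4  2.5] 19.969889223575592
t 54.33 tcp [ 0.5557 -0.0782  0.0706] heading 95.47 tilt 0.03 open 0.042 q6 -0.33
yaw 0.0004
shift tool [ 0.3094 -0.0055  0.0019]
```

Emit:
carry_out --moves '[{"jaw":0.036,"dx":0,"dy":0,"dz":-0.01,"yaw":0},{"jaw":0.036,"dx":0,"dy":0,"dz":-0.02,"yaw":0},{"jaw":0.036,"dx":0,"dy":0,"dz":-0.02,"yaw":0},{"jaw":0.036,"dx":0.02,"dy":0,"dz":0,"yaw":0},{"jaw":0.036,"dx":0.035,"dy":-0.001,"dz":0,"yaw":0},{"jaw":0.036,"dx":0.045,"dy":-0.001,"dz":0,"yaw":0},{"jaw":0.036,"dx":0.05,"dy":-0.001,"dz":0,"yaw":0},{"jaw":0.036,"dx":0.05,"dy":-0.001,"dz":0,"yaw":0}]'

```text
t: 55.32
tool_pos: [0.5315, 0.123, 0.1203]
orientation: [-2.113, -2.325, -0.0]
force: [0.8, -0.4, -2.5]
opening: 0.0423
gripper_force: 20.0
```

Emit:
carry_out --moves '[{"jaw":0.036,"dx":0.045,"dy":-0.001,"dz":0,"yaw":0},{"jaw":0.036,"dx":0.035,"dy":-0.0005,"dz":0,"yaw":0},{"jaw":0.036,"dx":0.02,"dy":0,"dz":0,"yaw":0},{"jaw":0.036,"dx":0.009,"dy":0,"dz":0,"yaw":0},{"jaw":0.036,"dx":0,"dy":0,"dz":0,"yaw":0},{"jaw":0.036,"dx":0,"dy":0,"dz":0,"yaw":0},{"jaw":0.036,"dx":0,"dy":0,"dz":0,"yaw":0},{"jaw":0.036,"dx":0,"dy":0,"dz":0,"yaw":0}]'

```text
t: 56.32
tool_pos: [0.5208, 0.2283, 0.1204]
orientation: [2.114, 2.324, -0.0]
force: [0.9, -0.5, -2.4]
opening: 0.0418
gripper_force: 20.0
```

```bash
python3 - <<'E'
from h import *
go([.5209,.2290,.0687],95.45)
E
```

```text
t 56.33 tcp [0.5208 0.2283 0.1204] heading 95.42 tilt 0.0 open 0.0418 q6 0.23
yaw -0.0006
shift tool [0.0007 0.0002 0.0517]
```

Emit:
carry_out --moves '[{"jaw":0.036,"dx":0,"dy":0,"dz":0.015,"yaw":0},{"jaw":0.036,"dx":0,"dy":0,"dz":0.015,"yaw":0},{"jaw":0.036,"dx":0,"dy":0,"dz":0.012,"yaw":0},{"jaw":0.036,"dx":0,"dy":0,"dz":0.006,"yaw":0},{"jaw":0.036,"dx":0,"dy":0,"dz":0.002,"yaw":0},{"jaw":0.036,"dx":0,"dy":0,"dz":0,"yaw":0},{"jaw":0.036,"dx":0,"dy":0,"dz":0,"yaw":0},{"jaw":0.036,"dx":0,"dy":0,"dz":0,"yaw":0}]'

```text
t: 57.32
tool_pos: [0.5209, 0.2291, 0.0708]
orientation: [2.113, 2.325, 0.001]
force: [-0.2, -1.1, -1.7]
opening: 0.0423
gripper_force: 20.0
```

Emit:
carry_out --moves '[{"jaw":0.036,"dx":0,"dy":0,"dz":0.0005,"yaw":0},{"jaw":0.036,"dx":0,"dy":0,"dz":0.0005,"yaw":0},{"jaw":0.036,"dx":0,"dy":0,"dz":0.0003,"yaw":0},{"jaw":0.036,"dx":0,"dy":0,"dz":0,"yaw":0},{"jaw":0.036,"dx":0,"dy":0,"dz":0,"yaw":0}]'

```text
t: 57.95
tool_pos: [0.5206, 0.2289, 0.069]
orientation: [2.113, 2.325, -0.0]
force: [-0.4, 0.2, -1.3]
opening: 0.0419
gripper_force: 20.0
```

Emit:
carry_out --moves '[{"jaw":0.036,"dx":0,"dy":0,"dz":0.0005,"yaw":0},{"jaw":0.036,"dx":0,"dy":0,"dz":0,"yaw":0},{"jaw":0.036,"dx":0,"dy":0,"dz":0,"yaw":0}]'

```text
t: 58.32
tool_pos: [0.5206, 0.2289, 0.0686]
orientation: [2.113, 2.325, 0.0]
force: [-0.2, -0.4, -0.7]
opening: 0.0415
gripper_force: 20.0
```

Touch is starting (load fell from -2.2 to -0.7 N). I lower it a touch more, release and retreat.

Emit:
carry_out --moves '[{"jaw":0.036,"dx":0,"dy":0,"dz":0.0004,"yaw":0},{"jaw":0.036,"dx":0,"dy":0,"dz":0,"yaw":0},{"jaw":0.036,"dx":0,"dy":0,"dz":0,"yaw":0}]'

```text
t: 58.7
tool_pos: [0.5207, 0.229, 0.0686]
orientation: [2.113, 2.325, 0.0]
force: [-2.7, -1.1, 5.1]
opening: 0.0423
gripper_force: 20.0
```

Emit:
carry_out --moves '[{"jaw":0.048,"dx":0,"dy":0,"dz":0,"yaw":0},{"jaw":0.07,"dx":0,"dy":0,"dz":0,"yaw":0},{"jaw":0.09,"dx":0,"dy":0,"dz":0,"yaw":0},{"jaw":0.09,"dx":0,"dy":0,"dz":0,"yaw":0},{"jaw":0.09,"dx":0,"dy":0,"dz":-0.02,"yaw":0},{"jaw":0.09,"dx":0,"dy":0,"dz":-0.04,"yaw":0},{"jaw":0.09,"dx":0,"dy":0,"dz":-0.05,"yaw":0},{"jaw":0.09,"dx":0,"dy":0,"dz":-0.06,"yaw":0}]'

```text
t: 59.7
tool_pos: [0.52, 0.2287, 0.2405]
orientation: [-2.113, -2.325, 0.001]
force: [0.6, -0.2, 0.5]
opening: 0.0901
gripper_force: 0.0
```

Emit:
carry_out --moves '[{"jaw":0.09,"dx":-0.03,"dy":-0.01,"dz":-0.03,"yaw":0},{"jaw":0.09,"dx":-0.04,"dy":-0.02,"dz":-0.03,"yaw":0},{"jaw":0.09,"dx":-0.04,"dy":-0.02,"dz":0,"yaw":0},{"jaw":0.09,"dx":-0.04,"dy":-0.02,"dz":0,"yaw":0},{"jaw":0.09,"dx":-0.03,"dy":0,"dz":0,"yaw":0},{"jaw":0.09,"dx":0,"dy":0,"dz":0,"yaw":0},{"jaw":0.09,"dx":0,"dy":0,"dz":0,"yaw":0}]'

```text
t: 60.58
tool_pos: [0.4682, 0.0436, 0.2991]
orientation: [2.113, 2.324, 0.002]
force: [0.6, 0.0, 0.1]
opening: 0.0901
gripper_force: 0.0
```

```bash
python3 - <<'E'
from h import *
go([.52,.04,.3])
a=cv2.resize(read_camera("scene")[150:330,140:520,::-1],None,fx=2,fy=2)
w=cv2.resize(read_camera("wrist")[:240,:,::-1],(560,210));o=np.zeros((580,760,3),np.uint8);o[:360]=a;o[365:575,:560]=w
cv2.imwrite("pics/fin.png",o)
E
```

```text
t 60.58 tcp [0.4682 0.0436 0.2991] heading 95.45 tilt 0.07 open 0.0901 q6 -0.11
shift tool [-0.0085  0.0513 -0.0008]
```

View pics/fin.png

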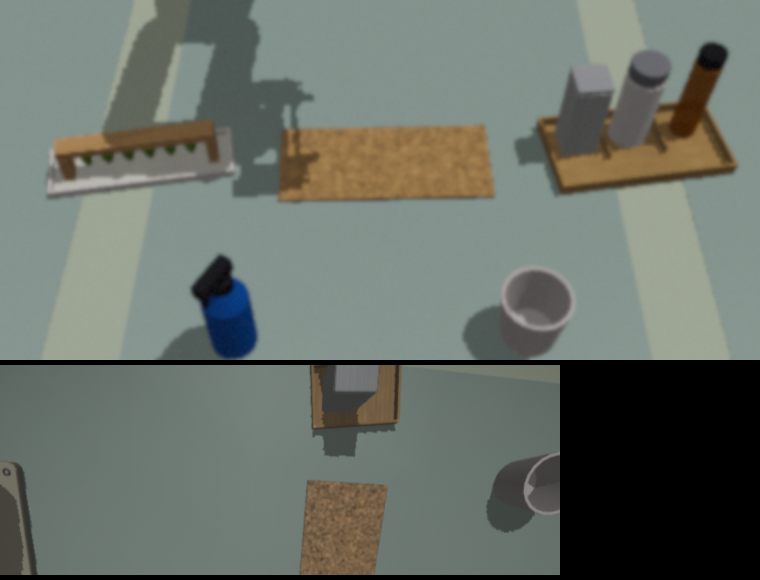

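The final view shows the bar standing in the tray and tin, jar and bottle upright in their original bays. The board is empty, and the spray and cup are untouched. I'm handing in.

```bash
python3 -c "
from plant import *
print(close_job())"
```

```text
the job is handed in; nothing more can be done
None
```

I handed the job in at about 61 s: the bar stands lengthwise in the tray, the tin, jar and bottle are back upright in their own bays to within about 1–2 mm by the arm's readings, and the spray and cup were left alone; the hand-in returned no verdict.

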